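# Clamp a honey jar in a one-handed kitchen vise

## Task

The honey jar stands loose between the jaws of the one-handed kitchen vise; clamp it so that its lid can be opened. Squeeze the quick-release lever against its post and, with it squeezed, slide the carriage until the moving jaw is within a few millimetres of the jar or gently touches it; let the lever go so that it catches in the rack, then wind the crank clockwise until the glass jar is held firmly, upright and standing on the board, between the flat jaw and the V jaw (about 30 N, not so hard that the glass would crack), and let go. Leave the things standing around alone.

Things in the scene. Friction and masses are not known exactly. Their poses are not given: they have to be found in the camera images.
- vise: Vise bed, fixed: light wooden board 150 mm wide (its x), 330 mm long (its y, -150 to +180), 12 mm thick, with two steel guide bars up to z = 30 mm and a rack of cross pins 8.5 mm apart between them. Origin on its underside, on the hob cover. +y is the closing direction: the carriage, crank at its -y end, slides along y; the fixed V jaw stands at the +y end. z is up.
- v_groove (a point): Bottom of the upright V groove of the fixed jaw, 62 mm above the vise's underside, on the vise's middle plane; the grooved rubber faces lean 15 degrees and open towards -y of the vise; jaw 74 mm wide, from 27 to 97 mm above the vise's underside.
- fixed_jaw: The fixed V jaw at the vise's +y end (origin on the board below the groove, axes as the vise).
- jaw: The flat moving jaw, grey with a rubber face, 70 mm wide, from 31 to 99 mm above the vise's underside; origin in the plane of its rubber face at its lower edge; the face looks to the vise's +y. The screw pushes it out of the carriage.
- jaw_face (a point): Centre of the moving jaw's rubber face, 62 mm above the vise's underside. Its horizontal distance to v_groove is the opening: 98 to 126 mm at the start; the jar is touched by both jaws when it is about 65 to 74 mm, depending on how the jar is turned.
- carriage (a joint): Carriage slide along the vise's +y, m: 0 open, 0.075 fully forward. Housing 60 mm wide, 98 mm long, top 106 mm above the vise's underside. Slides easily (about 1 N) only with the lever squeezed. On release the pawl drops into the rack, shifting the carriage up to 4 mm either way; balanced on a pin, or with the jaw on the jar, it may drop only when winding pushes the carriage back, up to 8 mm.
- squeeze_point (a point): Pinching point between lever paddle and post, on the carriage, 130 mm above the vise's underside (24 mm above the carriage's top, 16 mm below the tops of both). The grey post's outer face lies 22 mm to its +y side, the steel paddle's outer face 24 mm to its -y side, both 26 mm wide. Pinch both from above along the vise's y: 46 mm at rest, 33 mm squeezed home (8 to 12 N).
- paddle (a point): Outer face of the steel lever paddle, 130 mm above the vise's underside.
- lever (a joint): Quick-release lever, in rad: -0.03 to 0.05 when its pawl sits in the rack, up to 0.07 when the pawl stands on a pin, above 0.1 the carriage is free, 0.16 squeezed home. A spring brings it back.
- crank (a joint): Screw crank, rad, 0 to 7, starts at 0 to 1; grows clockwise seen from the crank's end (looking along +y of the vise). Jaw moves out 5 mm per rad. Axis 92 mm above the vise's underside on its middle plane (x = 0); at angle a the handle lies 30*sin(a) mm to the vise's +x and 30*cos(a) mm up from it. 5 to 8 N at the handle running free, plus 1.7 N per 10 N of clamping; holds its setting.
- handle_mid (a point): Middle of the crank's wooden handle, a free-spinning round peg 14 mm thick, 46 mm long, pointing to the vise's -y; 101 mm to the -y side of the squeeze point. Pinched from above (fingers closing along the vise's x) it can be led round its 30 mm circle without regrasping or turning the hand; at its lowest 62 mm above the vise's underside, over bars 30 mm high.
- honey_jar: Glass honey jar with a white lid, 102 mm tall, 0.44 kg, slightly oval: 64 to 72 mm across below the 69 mm wide lid. Origin at the centre of its underside; stands loose on the board between the jaws, a few mm short of the V groove.
- tomato_tin: Tin 75 mm wide, 110 mm tall, bystander; origin at the centre of its underside.
- mug_b: Dark mug 88 mm wide, 106 mm tall, bystander; origin under it.
- salt_shaker: Glass shaker 44 mm wide, 90 mm tall, bystander; origin at the centre of its underside.
- lemon: Lemon, 71 x 53 x 51 mm, bystander; origin under it.
- hob_cover: Flat wooden hob cover, 540 x 820 x 10 mm, fixed over the hob; the vise and the bystanders stand on it, so its top is 10 mm above the worktop. Origin at the centre of its underside.

How it is judged:
By the outcome, as a careful person would: the job done as asked, in the order asked, and still so for the second after the job is handed in, with the robot touching nothing.
It also fails if it takes over 51 s, if anything falls off the work surface, if the arm or the gripper's body presses on something with over 40 N, if the wrist force passes 120 N, or if a joint passes its speed limit or range.

## Robot

A 6-joint arm with a two-finger parallel gripper is mounted at the origin on a cart in front of the work surface, level with it; the furniture and walls round the work are solid. World frame = base frame: x ahead of the robot, y to its left, z up, the work surface at z = 0. Lengths are in m, angles in rad, forces in N, time in s.
With the tool pointing down it reaches from about 0.375 to 0.975 m from the base axis. Payload 3.8 kg.
Tool frame: the origin (TCP) lies on the mounting face of the last link; the fingertips stand 173 mm ahead of it and the grasp point (between the pads) lies 155 mm ahead of it; z points along the fingers, y is the direction in which the jaws open and shut (so a half turn about z gives the same grasp; the last joint's range is limited). The gripper opens to 85 mm and grips with 20 to 120 N. Pads are 22 mm wide; open, the fingers measure 114 mm over their backs; the gripper's body (76 mm by 85 mm) begins 54 mm behind the grasp point. The pads swing forward as they close: fully open they stand 13 mm farther back than shut.
Start: joints at [-1.154, 0.264, 1.604, -0, 1.274, -0.037], TCP at [0.296, -0.607, 0.405] pointing down, gripper open.
Joint ranges: [-2.63, 2.63], [-0.94, 2.18], [0.31, 2.57], [-1.31, 4.45], [0, 2.66], [-2.55, 2.55]. Speed limits (rad/s): [2.57, 2.57, 3.14, 3.14, 3.14, 3.14].

## Interface

Orientations are given as a rotation vector (axis times angle).
In Python, from workcell import bot gives the robot as it stands.
- The arm moves only by the shell command python3 -m jog 'ROWS' [FORCE]. ROWS is JSON, a list that holds one entry, the list of rows, each a list of 7 numbers: the closure, from 0 (fully open) to 1 (shut), then the shift along the tool's x, y, z in cm, then the turn, a rotation vector about the tool's x, y, z in rad. A call has 1 to 12 rows; each row is the pose to reach, as a shift and turn from the pose commanded when the call began, along the tool's axes at that moment; what a row does not reach only later rows make up. A row lasts 1/8 s, in which the tool goes at most 62.5 mm and 10.7 degrees, less where a joint would pass 70% of its speed; a pose out of reach is approached as far as the arm can. A call with a gripper value outside its range is refused whole. The fingers move at their own pace and stop on an object; FORCE is the grip in N (left out, the last holds). Time passes only in rows, so rows that repeat a pose let the fingers close. It gives the time, the measured TCP pose, the force and the opening at its end, in the units of the state.
- bot.read_state(): the state, without advancing time (a new reading comes with each control period).
- bot.read_camera(name): name is "side" or "top" or "wrist"; returns the picture (420x560x3 uint8, red, green, blue); there is no depth.
- bot.camera_model(name): a dict with "intrinsics" (3x3 intrinsics, pixels), "rvec" (rotation vector, rad) and "tvec" (3), from world to camera coordinates, as OpenCV has them. Camera axes: x right, y down, z forward; pixel columns grow to the right and rows downward; lengths in m; the calibration is good to about 2 mm. A picture is of the moment at which its call begins: read the wrist's pose just before it. camera_model takes no time and is no camera call; for the wrist camera it gives the pose at the moment of the call.
- bot.finish_job(): hands the job in, once; it reports no verdict.
The state is a dict: "time": time; "q": joint angles; "joint_vel": joint speeds; "joint_torque": joint torques, N m; "tool_pos": TCP position; "tcp_rot": TCP orientation; "wrist_force": force on the tool from outside, world axes, zero at the start; "torque": the same for the moment, N m; "width": opening from 0.0 (shut) to 1.0 (fully open).
Only numpy, scipy, OpenCV 4.12 (cv2) and the standard library are available. Lean on these libraries where they do the work, as an engineer would, in place of code of your own. Each camera call takes 0.05 s, during which the arm holds its last target.

## Working session

There is one attempt and no reset: what is moved stays moved. The work goes in short steps, Python scripts to look and compute and a shell command to move; the robot and the scene stay as the last step left them, time stands still between calls to the robot, and variables do not carry over. Pictures are saved under pics/ and viewed, and the job is handed in when it is done.

```bash
ls; mkdir -p pics; python3 - <<'E'
from workcell import bot
import cv2
s=bot.read_state();print(s)
for n in("side","top","wrist"):
    m=bot.camera_model(n);print(n,m)
    cv2.imwrite(f"pics/{n}0.png",bot.read_camera(n)[:,:,::-1])
E
```

```text
pics
{'time': 0.0, 'q': array([-1.15388896e+00,  2.64750867e-01,  1.60537273e+00,  3.35797383e-05,
        1.27371352e+00, -3.69111590e-02]), 'joint_vel': array([-0.00119849,  0.00049346,  0.00124437, -0.00127817, -0.00099814,
        0.00112847]), 'joint_torque': array([-3.76394863e-03, -5.15126395e+01, -3.67313361e+01, -2.87683861e-04,
        1.31962658e-02, -1.52338328e-05]), 'tool_pos': array([ 0.29577699, -0.60636152,  0.40336382]), 'tcp_rot': array([-3.05891214e+00, -7.06242658e-01,  6.15890969e-04]), 'wrist_force': array([-0.01844205,  0.387279  , -0.03073688]), 'torque': array([ 0.02990686,  0.01350142, -0.0371139 ]), 'width': 0.9997182270935555}
side {'intrinsics': array([[539.58880035,   0.        , 274.1366039 ],
       [  0.        , 539.58880035, 208.41402614],
       [  0.        ,   0.        ,   1.        ]]), 'rvec': array([ 2.13812143, -0.14704455,  0.07125998]), 'tvec': array([-0.60132957,  0.20801512,  1.1610537 ])}
top {'intrinsics': array([[479.98135624,   0.        , 286.32793506],
       [  0.        , 479.98135624, 215.50779009],
       [  0.        ,   0.        ,   1.        ]]), 'rvec': array([ 2.19028445, -2.16709026,  0.05323016]), 'tvec': array([0.13725285, 0.63138311, 1.17926431])}
wrist {'intrinsics': array([[307.44332689,   0.        , 281.581315  ],
       [  0.        , 307.44332689, 207.84090565],
       [  0.        ,   0.        ,   1.        ]]), 'rvec': array([-2.44055928,  1.52728617,  0.2330049 ]), 'tvec': array([-0.67409264, -0.03640296,  0.38046069])}
```

View pics/side0.png

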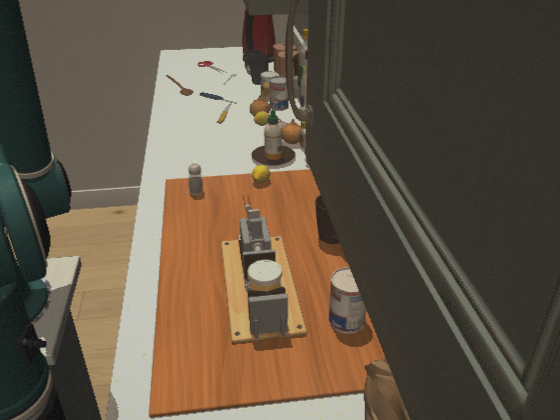

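View pics/top0.png

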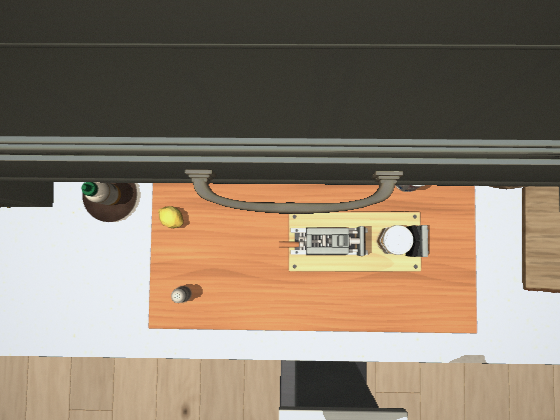

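View pics/wrist0.png

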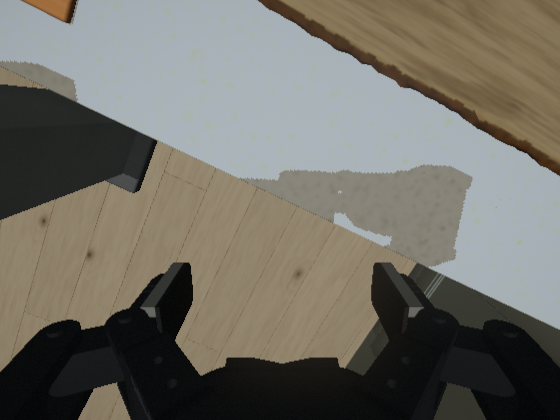

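```bash
python3 - <<'E'
import cv2
t=cv2.imread("pics/top0.png")[195:285,270:440];cv2.imwrite("pics/topz.png",cv2.resize(t,None,fx=4.6,fy=4.6,interpolation=cv2.INTER_CUBIC))
t=cv2.imread("pics/side0.png")[185:345,205:315];cv2.imwrite("pics/sidez.png",cv2.resize(t,None,fx=3.7,fy=3.7,interpolation=cv2.INTER_CUBIC))
E
```

```text
(no output)
```

View pics/topz.png

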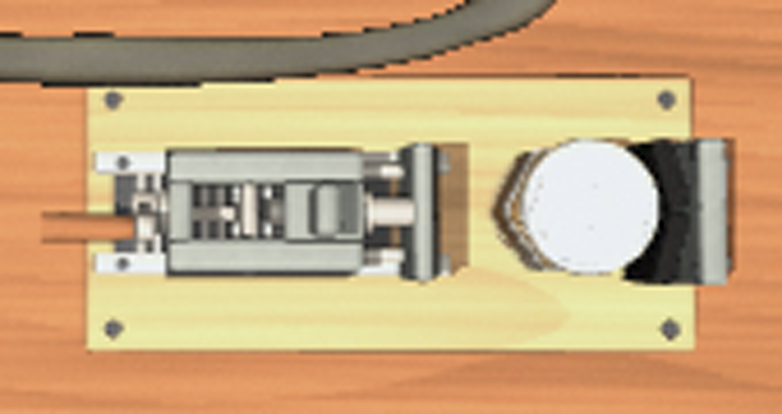

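View pics/sidez.png

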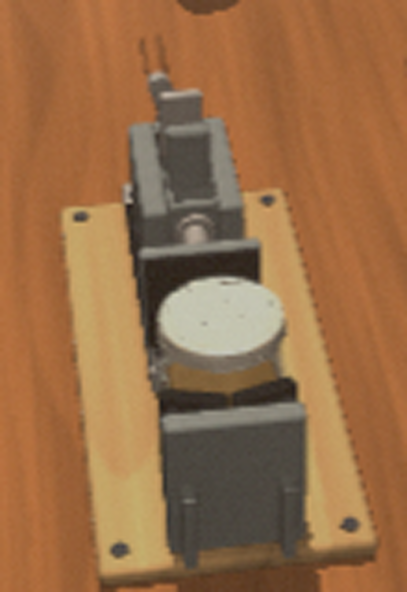

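```bash
cat > h.py <<'E'
import numpy as np,cv2
from workcell import bot
def ray(n,u,v,m=None):
    m=m or bot.camera_model(n);R=cv2.Rodrigues(m["rvec"])[0]
    d=R.T@np.linalg.inv(m["intrinsics"])@[u,v,1];c=-R.T@m["tvec"];return c,d
def atz(n,u,v,z,m=None):
    c,d=ray(n,u,v,m);return c+d*(z-c[2])/d[2]
def atx(n,u,v,x,m=None):
    c,d=ray(n,u,v,m);return c+d*(x-c[0])/d[0]
def proj(n,p,m=None):
    m=m or bot.camera_model(n)
    return cv2.projectPoints(np.array(p,float).reshape(-1,3),m["rvec"],m["tvec"],m["intrinsics"],None)[0].reshape(-1,2)
E
python3 - <<'E'
from h import *
np.set_printoptions(precision=4,suppress=True)
tz=lambda x,y:((x+.5)/4.6+270-.5,(y+.5)/4.6+195-.5)
sz=lambda x,y:((x+.5)/3.7+205-.5,(y+.5)/3.7+185-.5)
for n in("top","side"): print(n,ray(n,280,210))
print("corners");
for p in[(87,82),(690,75),(694,348),(87,350)]:print(atz("top",*tz(*p),.022))
print("screws")
for p in[(113,100),(666,100),(670,329),(113,328)]:print(atz("top",*tz(*p),.022))
print("side screws")
for p in[(268,200),(81,216),(119,550),(350,524)]:print(atz("side",*sz(*p),.022))
print("post top z=.156");
for p in[(309,182),(362,182),(362,240),(309,240)]:print(atz("top",*tz(*p),.156))
print("carr z=.116");
for p in[(167,150),(361,150),(361,275),(167,275)]:print(atz("top",*tz(*p),.116))
print("jaw top z=.109");
for p in[(437,143),(437,280)]:print(atz("top",*tz(*p),.109))
print("lid z~.124",atz("top",*tz(590,205),.124))
print("handle"); 
for v in(80,110,140):
  print(ray("side",292,v))
print(ray("top",295,207))
E
```

```text
top (array([0.5498, 0.122 , 1.2211]), array([ 0.078 ,  0.0316, -0.9966]))
side (array([ 0.4859, -0.9372,  0.7991]), array([ 0.1193,  0.831 , -0.5435]))
corners
[0.6377 0.1386 0.022 ]
[ 0.6447 -0.1883  0.022 ]
[ 0.4975 -0.1893  0.022 ]
[0.4925 0.137  0.022 ]
screws
[0.628  0.1243 0.022 ]
[ 0.631  -0.1752  0.022 ]
[ 0.5076 -0.1766  0.022 ]
[0.5045 0.1231 0.022 ]
side screws
[0.6309 0.1241 0.022 ]
[0.5072 0.1239 0.022 ]
[ 0.5093 -0.1767  0.022 ]
[ 0.6336 -0.1751  0.022 ]
post top z=.156
[0.5807 0.0293 0.156 ]
[0.5809 0.0038 0.156 ]
[0.5531 0.0038 0.156 ]
[0.5528 0.0292 0.156 ]
carr z=.116
[0.5971 0.0968 0.116 ]
[ 0.5981 -0.      0.116 ]
[ 0.5358 -0.0002  0.116 ]
[0.5347 0.0963 0.116 ]
jaw top z=.109
[ 0.6023 -0.0389  0.109 ]
[ 0.5337 -0.039   0.109 ]
lid z~.124 [ 0.5717 -0.1122  0.124 ]
handle
(array([ 0.4859, -0.9372,  0.7991]), array([ 0.16 ,  0.957, -0.341]))
(array([ 0.4859, -0.9372,  0.7991]), array([ 0.1557,  0.9272, -0.3877]))
(array([ 0.4859, -0.9372,  0.7991]), array([ 0.1514,  0.8975, -0.4345]))
(array([0.5498, 0.122 , 1.2211]), array([ 0.0846,  0.0004, -0.9967]))
```

```bash
python3 - <<'E'
import cv2
t=cv2.imread("pics/side0.png")[0:220,230:420];cv2.imwrite("pics/sidez2.png",cv2.resize(t,None,fx=2.7,fy=2.7,interpolation=cv2.INTER_CUBIC))
from h import *
np.set_printoptions(precision=3,suppress=True)
def tri(a,b):
    c1,d1=ray("top",*a);c2,d2=ray("side",*b)
    s=np.linalg.lstsq(np.c_[d1,-d2],c2-c1,rcond=None)[0]
    return c1+d1*s[0],c2+d2*s[1]
print(tri((388,175),(305,170)),tri((200,175),(300,30)),tri((295,210),(289,85)))
E
```

```text
(array([ 0.69 , -0.054,  0.311]), array([ 0.661, -0.051,  0.306])) (array([0.661, 0.271, 0.479]), array([0.703, 0.265, 0.484])) (array([0.613, 0.122, 0.41 ]), array([0.656, 0.117, 0.413]))
```

View pics/sidez2.png

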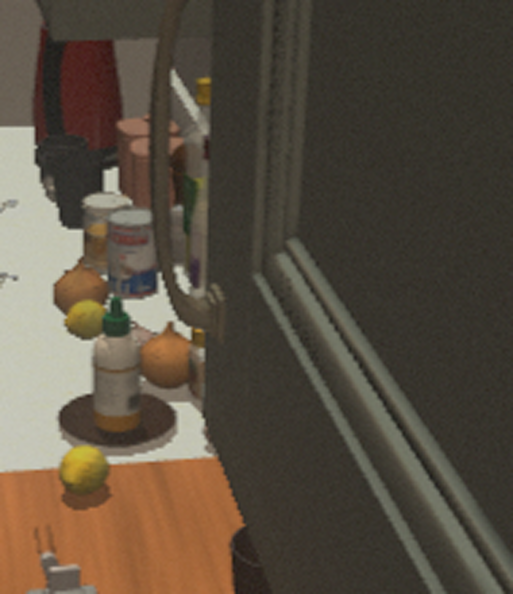

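```bash
python3 - <<'E'
from h import *
np.set_printoptions(precision=3,suppress=True)
def tri(a,b):
    c1,d1=ray("top",*a);c2,d2=ray("side",*b)
    s=np.linalg.lstsq(np.c_[d1,-d2],c2-c1,rcond=None)[0]
    return c1+d1*s[0],c2+d2*s[1]
for b in[(310,115),(296,110)]:print(tri((388,175),b),tri((383,190),b))
for h in(.45,.5,.55):print(atz("top",388,175,h),atz("top",295,210,h),atz("side",310,115,h),atz("side",288,55,h))
# door lower edge: side (305,150)->(350,260)?; top edge row 182
for h in(.2,.3,.4,.5): print(h,atz("top",300,183,h))
for p in[(306,155),(325,212),(345,250),(378,350)]:
  c,d=ray("side",*p);print([ (c+d*(x-c[0])/d[0]).round(3) for x in(.62,.65,.68)])
E
```

```text
(array([ 0.675, -0.035,  0.41 ]), array([ 0.671, -0.034,  0.41 ])) (array([ 0.65 , -0.027,  0.405]), array([ 0.672, -0.03 ,  0.408]))
(array([ 0.672, -0.032,  0.424]), array([ 0.646, -0.03 ,  0.419])) (array([ 0.648, -0.025,  0.417]), array([ 0.646, -0.025,  0.417]))
[ 0.668 -0.027  0.45 ] [0.61  0.122 0.45 ] [ 0.652 -0.128  0.45 ] [0.666 0.199 0.45 ]
[ 0.661 -0.018  0.5  ] [0.606 0.122 0.5  ] [ 0.628 -0.244  0.5  ] [0.641 0.036 0.5  ]
[ 0.653 -0.008  0.55 ] [0.602 0.122 0.55 ] [ 0.604 -0.359  0.55 ] [ 0.615 -0.126  0.55 ]
0.2 [0.688 0.112 0.2  ]
0.3 [0.675 0.113 0.3  ]
0.4 [0.661 0.114 0.4  ]
0.5 [0.647 0.115 0.5  ]
[array([ 0.62 , -0.263,  0.448]), array([ 0.65 , -0.112,  0.369]), array([0.68 , 0.039, 0.291])]
[array([ 0.62 , -0.393,  0.435]), array([ 0.65 , -0.271,  0.354]), array([ 0.68 , -0.15 ,  0.272])]
[array([ 0.62 , -0.491,  0.45 ]), array([ 0.65 , -0.391,  0.372]), array([ 0.68 , -0.291,  0.293])]
[array([ 0.62 , -0.616,  0.432]), array([ 0.65 , -0.544,  0.35 ]), array([ 0.68 , -0.473,  0.268])]
```

```bash
python3 - <<'E'
from h import *
np.set_printoptions(precision=4,suppress=True)
tz=lambda x,y:((x+.5)/4.6+270-.5,(y+.5)/4.6+195-.5)
sz=lambda x,y:((x+.5)/3.7+205-.5,(y+.5)/3.7+185-.5)
for p in[(165,127),(210,127),(160,92),(203,92)]:print(atz("side",*sz(*p),.156))
for p in[(240,185),(258,185),(290,185),(309,185),(345,185),(362,185)]:print(p,atz("top",*tz(*p),.156))
for z in(.12,.132):print([atz("top",*tz(*p),z) for p in[(42,211),(42,242)]])
print([atz("side",*sz(*p),.127) for p in[(143,38),(160,38),(160,75)]])
E
```

```text
[0.5568 0.0207 0.156 ]
[0.5826 0.0169 0.156 ]
[0.5574 0.0583 0.156 ]
[0.5827 0.0546 0.156 ]
(240, 185) [0.5789 0.0625 0.156 ]
(258, 185) [0.5789 0.0538 0.156 ]
(290, 185) [0.5791 0.0384 0.156 ]
(309, 185) [0.5792 0.0293 0.156 ]
(345, 185) [0.5794 0.012  0.156 ]
(362, 185) [0.5795 0.0038 0.156 ]
[array([0.5658, 0.1589, 0.12  ]), array([0.5504, 0.1587, 0.12  ])]
[array([0.5656, 0.1585, 0.132 ]), array([0.5504, 0.1583, 0.132 ])]
[array([0.5557, 0.169 , 0.127 ]), array([0.5666, 0.1674, 0.127 ]), array([0.5625, 0.1228, 0.127 ])]
```

```bash
cat >> h.py <<'E'
from scipy.spatial.transform import Rotation as Ro
def Rt(yaw,tilt,roll=0):
    # tool down w/ tool-x at yaw, leaned by tilt about world y (fingers point to +x)
    c,s=np.cos(yaw),np.sin(yaw)
    R0=np.array([[c,s,0],[s,-c,0],[0,0,-1]])
    return Ro.from_euler('y',-tilt).as_matrix()@R0
def rel(grasp,R,p0=None,R0=None,off=.155):
    st=bot.read_state()
    if p0 is None:p0=st["tool_pos"]
    if R0 is None:R0=Ro.from_rotvec(st["tcp_rot"]).as_matrix()
    p=np.array(grasp)-off*R[:,2]
    return (100*R0.T@(p-p0)).round(2),Ro.from_matrix(R0.T@R).as_rotvec().round(4)
def st():
    s=bot.read_state();R=Ro.from_rotvec(s["tcp_rot"]).as_matrix()
    print("t",round(s["time"],2),"q",s["q"].round(3),"tcp",s["tool_pos"].round(4),"grasp",(s["tool_pos"]+.155*R[:,2]).round(4),"F",s["wrist_force"].round(1),"M",s["torque"].round(2),"w",round(float(s["width"]),3))
    print("toolx",R[:,0].round(3),"y",R[:,1].round(3),"z",R[:,2].round(3))
E
python3 - <<'E'
from h import *
t=np.deg2rad(15)
print(Rt(0,t)); print(rel((.545,.04,.23),Rt(0,t)))
E
```

```text
[[ 0.96592583  0.          0.25881905]
 [ 0.         -1.          0.        ]
 [ 0.25881905  0.         -0.96592583]]
(array([ 47.13, -48.93,   2.48]), array([-0.0611,  0.2576,  0.4509]))
```

```bash
python3 -m jog '[[[0,4,-4,0.2,-0.005,0.02,0.04],[0,8,-8.3,0.4,-0.01,0.04,0.08],[0,12,-12.5,0.6,-0.015,0.065,0.115],[0,16,-16.6,0.8,-0.02,0.087,0.15],[0,20,-20.8,1.1,-0.026,0.11,0.19],[0,24,-25,1.3,-0.031,0.13,0.23],[0,28,-29,1.5,-0.036,0.153,0.27],[0,32,-33.2,1.7,-0.04,0.175,0.306],[0,36,-37.4,1.9,-0.046,0.197,0.344],[0,40,-41.5,2.1,-0.05,0.22,0.38],[0,44,-45.7,2.3,-0.057,0.24,0.42],[0,47.13,-48.93,2.48,-0.061,0.2576,0.451]]]'
python3 - <<'E'
from h import *
cv2.imwrite("pics/w1.png",bot.read_camera("wrist")[:,:,::-1])
cv2.imwrite("pics/s1.png",bot.read_camera("side")[:,:,::-1])
import pickle;pickle.dump(bot.camera_model("wrist"),open("w1.pkl","wb"))
st()
E
```

```text
time: 1.65
tool_pos: [0.505, 0.042, 0.3798]
tcp_rot: [3.113, 0.001, 0.412]
wrist_force: [0.4, -1.2, 0.1]
width: 1.001
t 1.75 q [ 0.04  -0.124  2.077 -0.012  0.927  1.611] tcp [0.5054 0.0433 0.3795] grasp [0.5456 0.0434 0.2298] F [-0.   0.2 -0.1] M [-0.04  0.14 -0.  ] w 0.998
toolx [0.966 0.005 0.259] y [ 0.005 -1.     0.   ] z [ 0.259  0.001 -0.966]
```

View pics/w1.png

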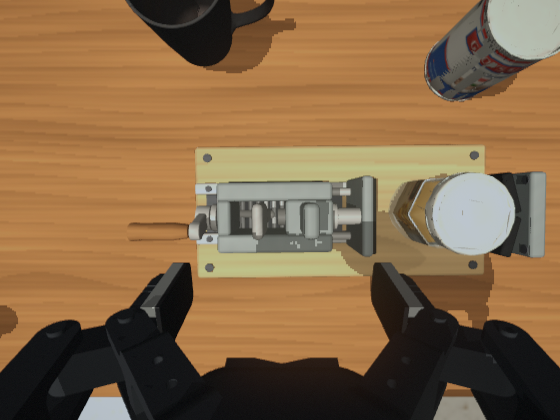

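View pics/s1.png

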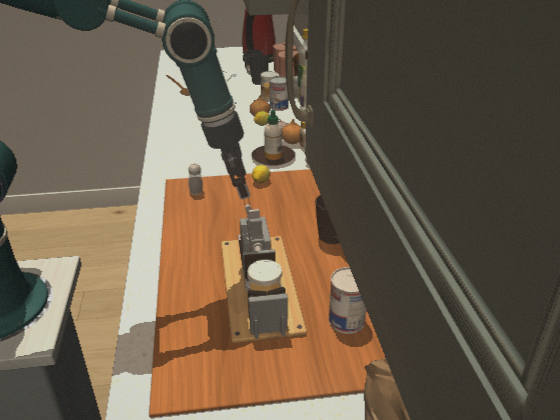

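```bash
python3 - <<'E'
from h import *
import pickle;m=pickle.load(open("w1.pkl","rb"))
im=cv2.imread("pics/w1.png")[160:290,110:400];cv2.imwrite("pics/w1z.png",cv2.resize(im,None,fx=2.75,fy=2.75,interpolation=cv2.INTER_CUBIC))
np.set_printoptions(precision=4,suppress=True)
print(ray("wrist",280,210,m))
E
```

```text
(array([0.5873, 0.044 , 0.3698]), array([-0.0444,  0.0044, -0.999 ]))
```

View pics/w1z.png

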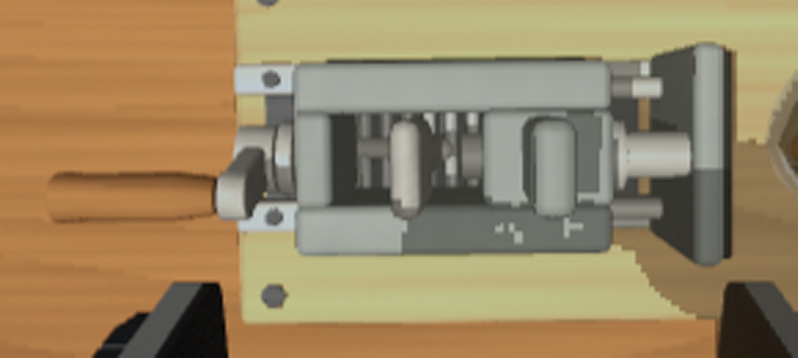

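```bash
python3 - <<'E'
from h import *
import pickle;m=pickle.load(open("w1.pkl","rb"))
np.set_printoptions(precision=4,suppress=True)
w=lambda x,y:((x+.5)/2.75+110-.5,(y+.5)/2.75+160-.5)
for n,p,z in[("post R",(575,168),.156),("post mid",(556,122),.156),("post b",(556,214),.156),("paddle L",(390,168),.156),("pad t",(404,122),.156),("pad b",(404,215),.156),("jaw face",(729,150),.109),("jaw top t",(710,43),.109),("jaw b",(710,265),.109),("carr L",(296,150),.116),("carr R",(610,150),.116),("carr t",(450,63),.116),("carr b",(450,253),.116)]:
  print(n,atz("wrist",*w(*p),z,m))
for p in[(47,197),(217,197),(130,174),(130,221)]:print("handle",[atz("wrist",*w(*p),z,m) for z in(.125,.13)])
# v groove jar from w1
for p,z in [((500,213),.107),((529,213),.107),((473,213),.124)]:print(atz("wrist",*p,z,m))
E
```

```text
post R [0.5704 0.0178 0.156 ]
post mid [0.5821 0.0227 0.156 ]
post b [0.5587 0.0226 0.156 ]
paddle L [0.5703 0.0647 0.156 ]
pad t [0.5819 0.0612 0.156 ]
pad b [0.5583 0.0612 0.156 ]
jaw face [ 0.5724 -0.0354  0.109 ]
jaw top t [ 0.6053 -0.0291  0.109 ]
jaw b [ 0.5366 -0.03    0.109 ]
carr L [0.5724 0.0969 0.116 ]
carr R [0.5727 0.0025 0.116 ]
carr t [0.5986 0.0506 0.116 ]
carr b [0.5414 0.0505 0.116 ]
handle [array([0.559 , 0.1674, 0.125 ]), array([0.5596, 0.1649, 0.13  ])]
handle [array([0.5592, 0.118 , 0.125 ]), array([0.5598, 0.1165, 0.13  ])]
handle [array([0.5658, 0.1432, 0.125 ]), array([0.5662, 0.1412, 0.13  ])]
handle [array([0.5521, 0.1434, 0.125 ]), array([0.5528, 0.1413, 0.13  ])]
[ 0.5737 -0.1433  0.107 ]
[ 0.5738 -0.1681  0.107 ]
[ 0.5745 -0.1095  0.124 ]
```

```bash
python3 - <<'E'
from h import *
t=np.deg2rad(15)
print(rel((.570,.035,.18),Rt(0,t)),rel((.570,.035,.141),Rt(0,t)))
E
```

```text
(array([1.07, 0.84, 5.45]), array([-0.001 , -0.0007,  0.0046])) (array([0.06, 0.84, 9.21]), array([-0.001 , -0.0007,  0.0046]))
```

```bash
python3 -m jog '[[[0.2,0.7,0.6,2.7,0,0,0.0046],[0.25,1.07,0.84,5.4,0,0,0.0046],[0.25,0.7,0.84,7,0,0,0.0046],[0.25,0.3,0.84,8.4,0,0,0.0046],[0.25,0.06,0.84,9.2,0,0,0.0046],[0.25,0.06,0.84,9.2,0,0,0.0046]]]' 25
python3 - <<'E'
from h import *
cv2.imwrite("pics/w2.png",bot.read_camera("wrist")[:,:,::-1])
cv2.imwrite("pics/s2.png",cv2.resize(bot.read_camera("side")[140:350,170:350,::-1],None,fx=2.8,fy=2.8))
st()
E
```

```text
time: 2.5
tool_pos: [0.5288, 0.0311, 0.2904]
tcp_rot: [3.114, -0.007, 0.408]
wrist_force: [0.1, 0.3, -0.3]
width: 0.751
t 2.6 q [ 0.013  0.013  2.121 -0.007  0.744  1.593] tcp [0.5296 0.0312 0.2917] grasp [0.5699 0.031  0.142 ] F [-0.4 -0.   0.1] M [0.01 0.16 0.03] w 0.749
toolx [ 0.966 -0.004  0.26 ] y [-0.004 -1.     0.   ] z [ 0.26  -0.001 -0.966]
```

View pics/w2.png

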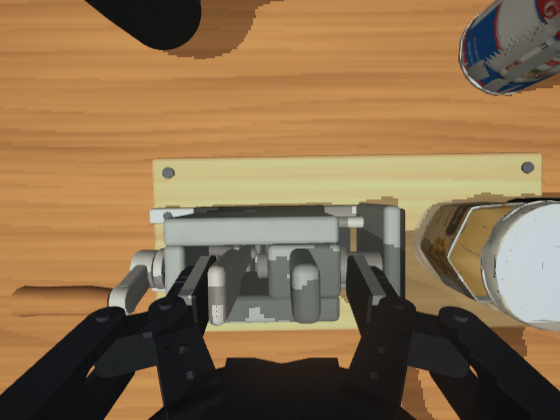

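View pics/s2.png

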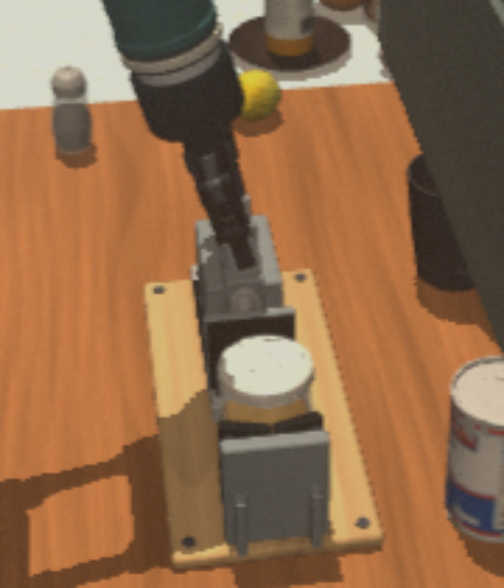

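```bash
python3 -m jog '[[[0.25,0,-0.4,0.1,0,0,0],[0.4,0,-0.4,0.1,0,0,0],[0.6,0,-0.4,0.1,0,0,0],[0.75,0,-0.4,0.1,0,0,0],[0.75,0,-0.4,0.1,0,0,0],[0.75,0,-0.4,0.1,0,0,0]]]' 25
python3 - <<'E'
from h import *
cv2.imwrite("pics/w3.png",bot.read_camera("wrist")[:,:,::-1])
st()
E
```

```text
time: 3.35
tool_pos: [0.53, 0.0355, 0.2922]
tcp_rot: [3.114, -0.007, 0.413]
wrist_force: [-6.0, -0.9, 9.0]
width: 0.397
t 3.4 q [ 0.022  0.014  2.12  -0.01   0.744  1.604] tcp [0.53   0.0355 0.2922] grasp [0.5704 0.0354 0.1426] F [-6.4  1.2 10.3] M [0.68 0.64 0.2 ] w 0.401
toolx [ 0.965 -0.004  0.261] y [-0.004 -1.    -0.   ] z [ 0.261 -0.001 -0.965]
```

View pics/w3.png

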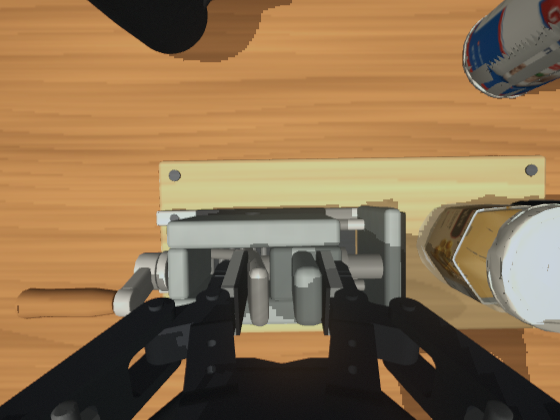

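```bash
python3 - <<'E'
from h import *
np.set_printoptions(precision=4,suppress=True)
m=bot.camera_model("wrist")
for z in(.03,.05,.07,.09,.1):print(z,atz("wrist",420,240,z,m))
print("jaw",atz("wrist",405,245,.109,m),atz("wrist",405,245,.075,m))
print("lid left",atz("wrist",488,260,.124,m),atz("wrist",488,260,.107,m))
im=cv2.imread("pics/w3.png")[180:345,360:560];cv2.imwrite("pics/w3z.png",cv2.resize(im,None,fx=3.5,fy=3.5,interpolation=cv2.INTER_CUBIC))
im=cv2.imread("pics/w1.png")[150:270,330:560];cv2.imwrite("pics/w1y.png",cv2.resize(im,None,fx=3.4,fy=3.4,interpolation=cv2.INTER_CUBIC))
E
```

```text
0.03 [ 0.5757 -0.0786  0.03  ]
0.05 [ 0.5785 -0.0696  0.05  ]
0.07 [ 0.5814 -0.0605  0.07  ]
0.09 [ 0.5843 -0.0515  0.09  ]
0.1 [ 0.5857 -0.047   0.1   ]
jaw [ 0.5842 -0.0344  0.109 ] [ 0.5788 -0.0481  0.075 ]
lid left [ 0.5785 -0.0716  0.124 ] [ 0.5749 -0.083   0.107 ]
```

View pics/w3z.png

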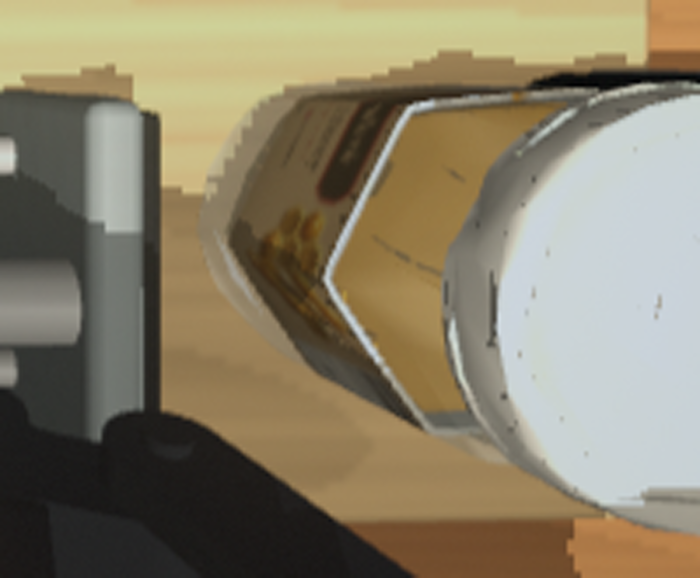

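View pics/w1y.png

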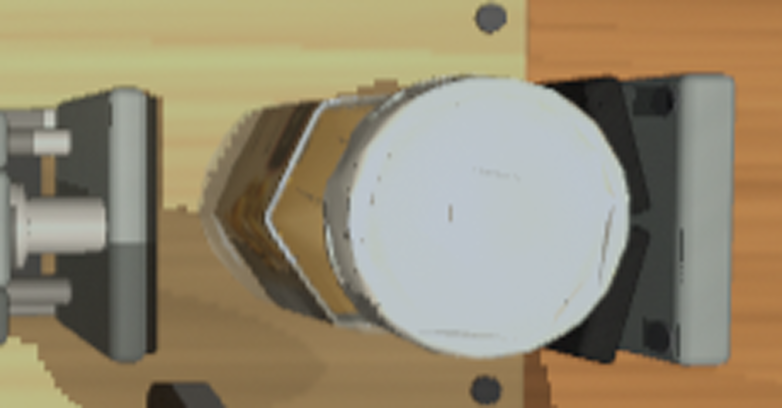

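```bash
python3 -m jog '[[[0.75,0,0.4,0,0,0,0],[0.75,0,0.9,0,0,0,0],[0.75,0,1.4,0,0,0,0],[0.75,0,1.9,0,0,0,0],[0.75,0,2.4,0,0,0,0],[0.75,0,2.8,0,0,0,0],[0.75,0,3.0,0,0,0,0],[0.75,0,3.0,0,0,0,0]]]'
python3 - <<'E'
from h import *
im=bot.read_camera("wrist")[:,:,::-1]
cv2.imwrite("pics/w4.png",im)
cv2.imwrite("pics/s4.png",cv2.resize(bot.read_camera("side")[170:350,200:330,::-1],None,fx=3.3,fy=3.3,interpolation=cv2.INTER_CUBIC))
cv2.imwrite("pics/t4.png",cv2.resize(bot.read_camera("top")[195:285,270:440,::-1],None,fx=4.6,fy=4.6,interpolation=cv2.INTER_CUBIC))
st()
E
```

```text
time: 4.4
tool_pos: [0.5302, 0.0051, 0.2922]
tcp_rot: [3.113, -0.007, 0.415]
wrist_force: [-4.4, -1.3, 8.2]
width: 0.4
t 4.55 q [-0.04   0.011  2.122  0.014  0.743  1.526] tcp [0.5302 0.0052 0.2922] grasp [0.5707 0.005  0.1426] F [-4.5 -1.1  8.2] M [0.62 0.47 0.22] w 0.401
toolx [ 0.965 -0.004  0.262] y [-0.004 -1.     0.   ] z [ 0.262 -0.001 -0.965]
```

View pics/w4.png

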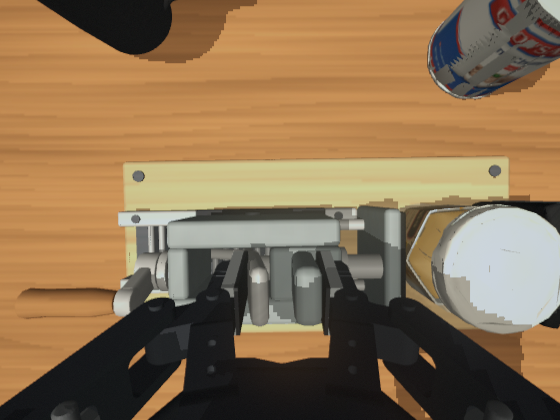

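View pics/s4.png

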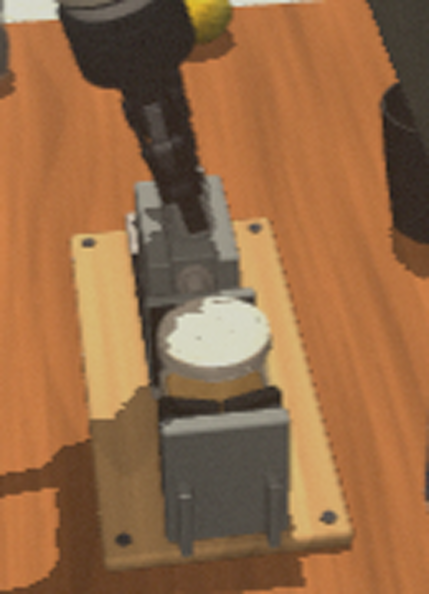

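View pics/t4.png

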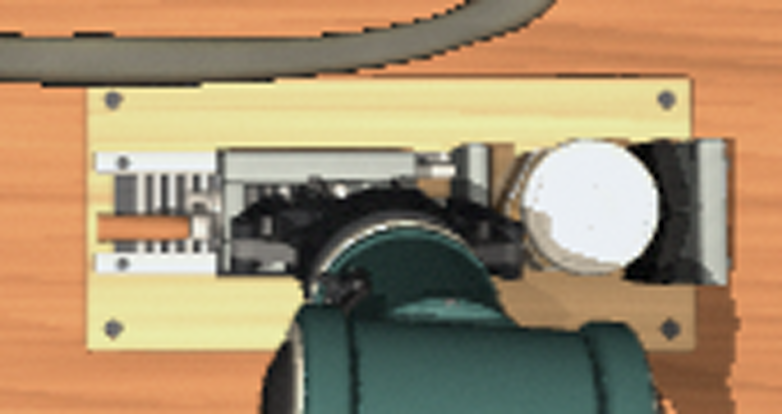

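```bash
python3 - <<'E'
from h import *
np.set_printoptions(precision=4,suppress=True)
tz=lambda x,y:((x+.5)/4.6+270-.5,(y+.5)/4.6+195-.5)
print(atz("top",*tz(491,170),.109),atz("top",*tz(522,205),.124),atz("top",*tz(660,205),.124))
m=bot.camera_model("wrist")
print(atz("wrist",405,245,.109,m),atz("wrist",435,272,.124,m),atz("wrist",407,260,.03,m),atz("wrist",407,260,.025,m))
E
```

```text
[ 0.589 -0.066  0.109] [ 0.5713 -0.0787  0.124 ] [ 0.5721 -0.1467  0.124 ]
[ 0.5845 -0.0648  0.109 ] [ 0.5727 -0.0745  0.124 ] [ 0.5595 -0.0984  0.03  ] [ 0.5584 -0.1005  0.025 ]
```

```bash
python3 -m jog '[[[0.75,0,0.3,0,0,0,0],[0.75,0,0.55,0,0,0,0],[0.75,0,0.7,0,0,0,0],[0.75,0,0.75,0,0,0,0],[0.75,0,0.75,0,0,0,0]]]'
python3 - <<'E'
from h import *
np.set_printoptions(precision=4,suppress=True)
im=bot.read_camera("wrist")[:,:,::-1]
cv2.imwrite("pics/w5.png",cv2.resize(im[180:345,340:560],None,fx=3.5,fy=3.5,interpolation=cv2.INTER_CUBIC))
cv2.imwrite("pics/t5.png",cv2.resize(bot.read_camera("top")[195:285,270:440,::-1],None,fx=4.6,fy=4.6,interpolation=cv2.INTER_CUBIC))
st()
E
```

```text
time: 5.18
tool_pos: [0.5302, -0.0022, 0.2922]
tcp_rot: [3.113, -0.007, 0.415]
wrist_force: [-3.6, -0.6, 8.0]
width: 0.4
t 5.28 q [-0.056  0.011  2.122  0.02   0.743  1.507] tcp [ 0.5302 -0.0022  0.2922] grasp [ 0.5708 -0.0024  0.1426] F [-3.7  0.3  8.1] M [0.68 0.36 0.29] w 0.398
toolx [ 0.965 -0.004  0.262] y [-0.004 -1.     0.   ] z [ 0.262 -0.001 -0.965]
```

View pics/w5.png

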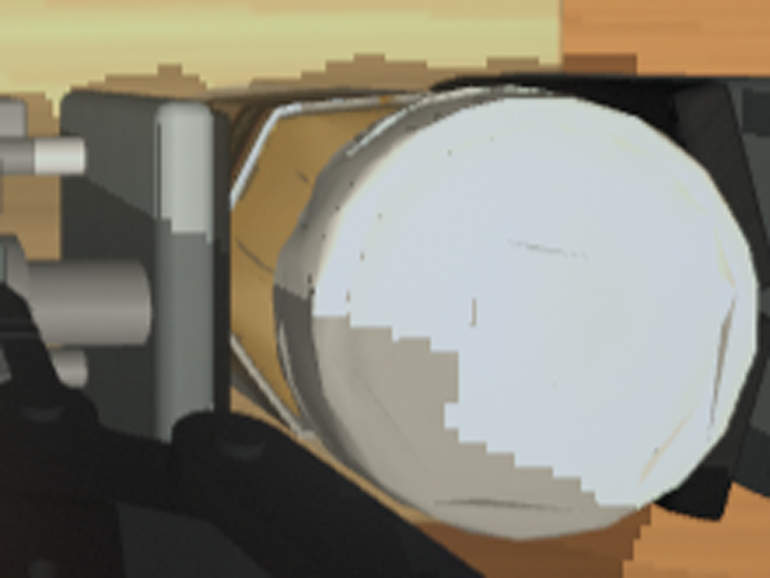

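View pics/t5.png

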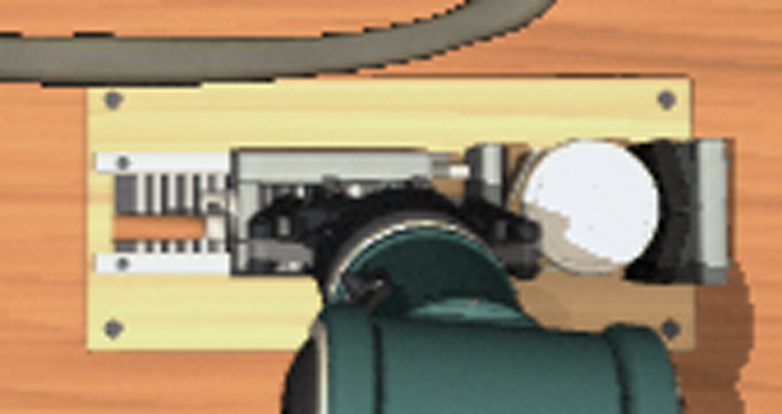

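```bash
python3 - <<'E'
from h import *
np.set_printoptions(precision=4,suppress=True)
w=lambda x,y:((x+.5)/3.5+340-.5,(y+.5)/3.5+180-.5)
m=bot.camera_model("wrist")
print(atz("wrist",*w(229,250),.109,m),atz("wrist",*w(275,280),.107,m),atz("wrist",*w(313,300),.124,m),atz("wrist",*w(755,300),.124,m))
tz=lambda x,y:((x+.5)/4.6+270-.5,(y+.5)/4.6+195-.5)
print(atz("top",*tz(503,170),.109),atz("top",*tz(523,205),.124))
E
```

```text
[ 0.5812 -0.0723  0.109 ] [ 0.5758 -0.0807  0.107 ] [ 0.5763 -0.0788  0.124 ] [ 0.5759 -0.1444  0.124 ]
[ 0.5891 -0.072   0.109 ] [ 0.5713 -0.0792  0.124 ]
```

```bash
python3 -m jog '[[[0.75,0,0.2,0,0,0,0],[0.75,0,0.35,0,0,0,0],[0.75,0,0.4,0,0,0,0],[0.75,0,0.4,0,0,0,0]]]'
python3 - <<'E'
from h import *
im=bot.read_camera("wrist")[:,:,::-1]
cv2.imwrite("pics/w6.png",cv2.resize(im[180:345,340:560],None,fx=3.5,fy=3.5,interpolation=cv2.INTER_CUBIC))
st()
E
```

```text
time: 5.78
tool_pos: [0.5302, -0.0058, 0.2922]
tcp_rot: [-3.114, 0.007, -0.415]
wrist_force: [-3.4, 3.2, 7.8]
width: 0.402
t 5.83 q [-0.063  0.011  2.122  0.024  0.743  1.496] tcp [ 0.5302 -0.0058  0.2922] grasp [ 0.5709 -0.0058  0.1426] F [-2.6  2.8  7.4] M [1.03 0.35 0.42] w 0.4
toolx [ 0.965 -0.005  0.262] y [-0.004 -1.    -0.001] z [ 0.262 -0.    -0.965]
```

View pics/w6.png

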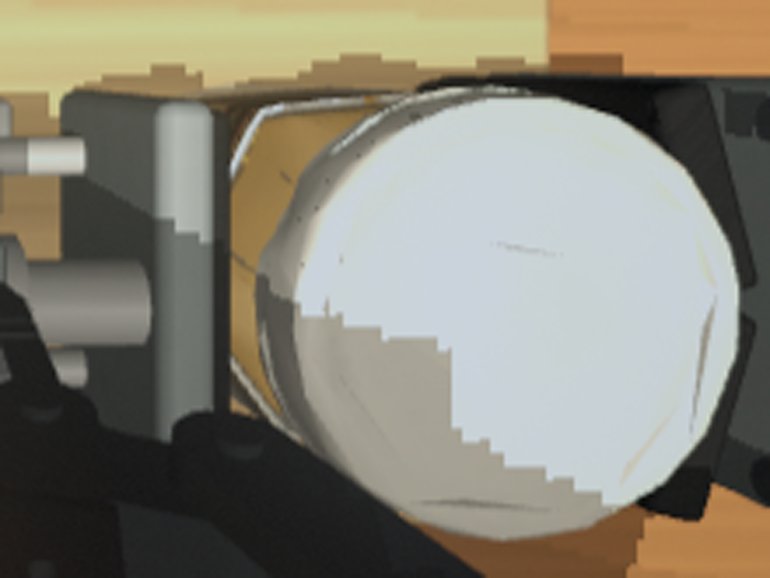

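```bash
python3 -m jog '[[[0.5,0,0,0,0,0,0],[0.2,0,0,0,0,0,0],[0.1,0,0,0,0,0,0],[0.1,0,0,0,0,0,0],[0.1,0,0,0,0,0,0]]]'
python3 - <<'E'
from h import *
im=bot.read_camera("wrist")[:,:,::-1]
cv2.imwrite("pics/w7.png",cv2.resize(im[150:400],None,fx=1.4,fy=1.4,interpolation=cv2.INTER_CUBIC))
st()
t=np.deg2rad(15)
R=Rt(0,t)
E
```

```text
time: 6.45
tool_pos: [0.5295, -0.0065, 0.2901]
tcp_rot: [3.114, -0.007, 0.41]
wrist_force: [-0.2, -0.5, -0.3]
width: 0.902
t 6.5 q [-0.064  0.013  2.124  0.022  0.742  1.497] tcp [ 0.5295 -0.0065  0.2902] grasp [ 0.5697 -0.0067  0.1405] F [1.4 0.2 0.4] M [0.06 0.19 0.03] w 0.9
toolx [ 0.966 -0.004  0.259] y [-0.005 -1.     0.   ] z [ 0.259 -0.002 -0.966]
```

View pics/w7.png

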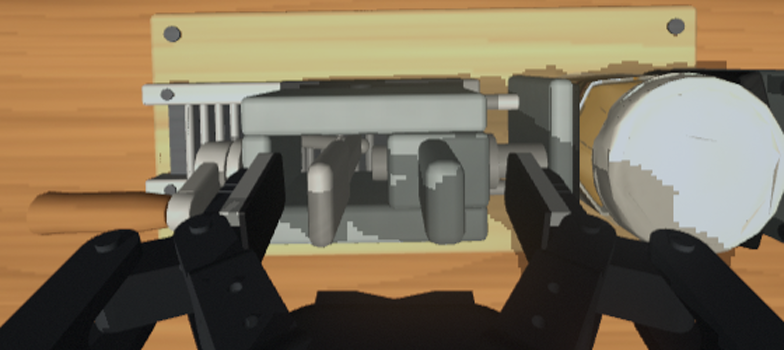

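```bash
python3 - <<'E'
from h import *
t=np.deg2rad(15)
print(rel((.558,.106,.20),Rt(np.pi/2,t)))
E
```

```text
(array([  0.37, -11.24,  -6.07]), array([ 1.6000e-03,  9.0000e-04, -1.5751e+00]))
```

```bash
python3 -m jog '[[[0.1,0,0,-4,0,0,0],[0.1,0,-0.5,-7,0,0,-0.1],[0.1,0.1,-2,-7,0,0,-0.28],[0.1,0.1,-3.5,-7,0,0,-0.46],[0.1,0.1,-5,-7,0,0,-0.64],[0.1,0.2,-6.5,-7,0,0,-0.82],[0.1,0.2,-8,-7,0,0,-1.0],[0.1,0.3,-9.5,-6.5,0,0,-1.18],[0.1,0.37,-11,-6.2,0,0,-1.36],[0.1,0.37,-11.24,-6.07,0,0,-1.53],[0.1,0.37,-11.24,-6.07,0,0,-1.575],[0.1,0.37,-11.24,-6.07,0,0,-1.575]]]'
python3 - <<'E'
from h import *
im=bot.read_camera("wrist")[:,:,::-1]
import pickle;pickle.dump(bot.camera_model("wrist"),open("w8.pkl","wb"))
cv2.imwrite("pics/w8.png",im)
cv2.imwrite("pics/t8.png",cv2.resize(bot.read_camera("top")[195:285,270:440,::-1],None,fx=4.6,fy=4.6,interpolation=cv2.INTER_CUBIC))
st()
E
```

```text
time: 8.0
tool_pos: [0.5178, 0.1062, 0.3497]
tcp_rot: [2.082, 2.08, 0.273]
wrist_force: [0.6, -0.1, -0.2]
width: 0.9
t 8.1 q [ 0.17  -0.052  2.068 -0.059  0.868  0.204] tcp [0.5179 0.1061 0.3498] grasp [0.5581 0.1058 0.2001] F [ 0.2 -0.1 -0.1] M [-0.03  0.15 -0.01] w 0.897
toolx [ 0.001  1.    -0.001] y [ 0.966 -0.001  0.259] z [ 0.259 -0.001 -0.966]
```

View pics/w8.png

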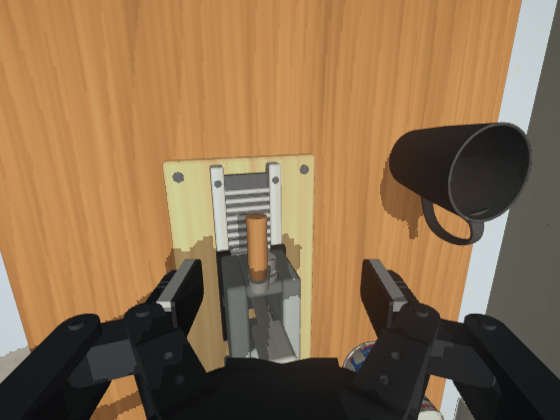

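View pics/t8.png

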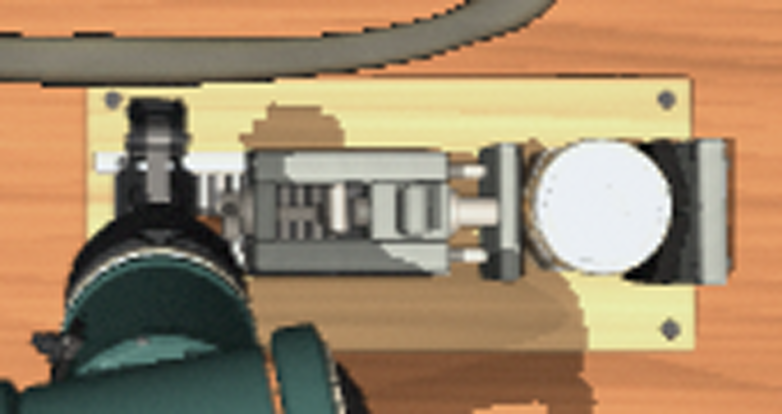

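```bash
python3 - <<'E'
from h import *
import pickle;m=pickle.load(open("w8.pkl","rb"))
np.set_printoptions(precision=4,suppress=True)
im=cv2.imread("pics/w8.png")[190:320,190:330];cv2.imwrite("pics/w8z.png",cv2.resize(im,None,fx=4.5,fy=4.5,interpolation=cv2.INTER_CUBIC))
tz=lambda x,y:((x+.5)/4.6+270-.5,(y+.5)/4.6+195-.5)
print("carr rear",atz("top",*tz(245,175),.116),"jaw",atz("top",*tz(521,170),.109),"lid",atz("top",*tz(535,205),.124),atz("top",*tz(672,205),.124))
for p in[(247,216),(266,216),(250,280),(268,280)]:print([atz("wrist",*p,z,m) for z in(.13,.137)])
E
```

```text
carr rear [0.585  0.0578 0.116 ] jaw [ 0.5892 -0.081   0.109 ] lid [ 0.5714 -0.0851  0.124 ] [ 0.5721 -0.1526  0.124 ]
[array([0.5545, 0.1167, 0.13  ]), array([0.5535, 0.1191, 0.137 ])]
[array([0.5672, 0.1156, 0.13  ]), array([0.5658, 0.118 , 0.137 ])]
[array([0.5549, 0.0692, 0.13  ]), array([0.5539, 0.0734, 0.137 ])]
[array([0.5678, 0.0672, 0.13  ]), array([0.5663, 0.0714, 0.137 ])]
```

View pics/w8z.png

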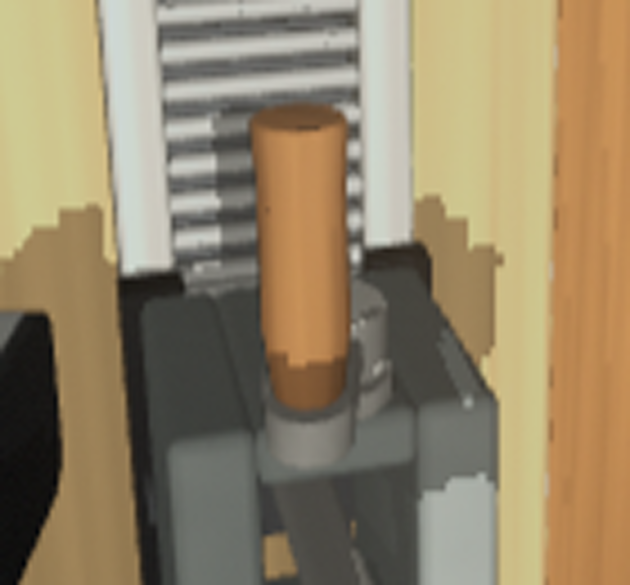

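```bash
python3 - <<'E'
from h import *
t=np.deg2rad(15)
print(rel((.560,.103,.130),Rt(np.pi/2,t),off=.161))
E
```

```text
(array([-0.3 , -1.62,  6.22]), array([ 0.0007,  0.0015, -0.001 ]))
```

```bash
python3 -m jog '[[[0.3,-0.3,-1.6,1.5,0,0,0],[0.5,-0.3,-1.62,3.5,0,0,0],[0.5,-0.3,-1.62,5,0,0,0],[0.5,-0.3,-1.62,6.2,0,0,0],[0.5,-0.3,-1.62,6.2,0,0,0]]]' 40
python3 - <<'E'
from h import *
im=bot.read_camera("wrist")[:,:,::-1]
cv2.imwrite("pics/w9.png",im)
st()
E
```

```text
time: 8.72
tool_pos: [0.5182, 0.103, 0.2846]
tcp_rot: [2.082, 2.081, 0.271]
wrist_force: [0.8, -0.2, -0.2]
width: 0.5
t 8.78 q [ 0.163  0.02   2.128 -0.065  0.737  0.206] tcp [0.5184 0.103  0.2854] grasp [0.5585 0.1028 0.1357] F [-0.2 -1.   0.4] M [0.01 0.15 0.05] w 0.505
toolx [ 0.001  1.    -0.001] y [ 0.966 -0.     0.259] z [ 0.259 -0.002 -0.966]
```

View pics/w9.png

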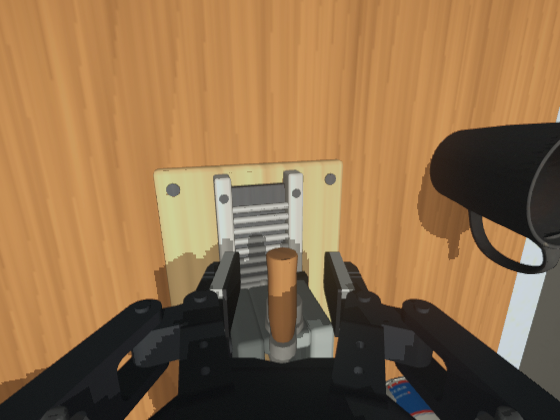

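```bash
python3 -m jog '[[[0.75,0,0,0,0,0,0],[0.95,0,0,0,0,0,0],[0.95,0,0,0,0,0,0],[0.95,0,0,0,0,0,0]]]' 40
python3 - <<'E'
from h import *
st()
p=np.array([.570,.102]);a0=np.arctan2(.570-.560,.0283)
R=Ro.from_rotvec(bot.read_state()["tcp_rot"]).as_matrix()
print(a0)
h=lambda a:np.array([.570-.03*np.sin(a),0,.102+.03*np.cos(a)])
for k in range(0,13):
    a=a0+.25*k
    print(k,round(a,2),(100*R.T@(h(a)-h(a0))).round(2))
E
```

```text
time: 9.28
tool_pos: [0.5181, 0.1032, 0.2861]
tcp_rot: [2.081, 2.081, 0.274]
wrist_force: [-3.1, 1.2, 4.4]
width: 0.153
t 9.28 q [ 0.164  0.018  2.128 -0.065  0.738  0.206] tcp [0.5181 0.1032 0.2861] grasp [0.5584 0.1031 0.1364] F [-3.1  1.2  4.4] M [0.17 0.62 0.17] w 0.153
toolx [ 0.     1.    -0.001] y [0.966 0.    0.259] z [ 0.259 -0.001 -0.966]
0.3396622318831529
0 0.34 [0. 0. 0.]
1 0.59 [ 0.   -0.73  0.15]
2 0.84 [ 0.   -1.41  0.48]
3 1.09 [ 0.   -1.98  0.96]
4 1.34 [ 0.   -2.41  1.57]
5 1.59 [ 0.   -2.68  2.27]
6 1.84 [ 0.   -2.77  3.01]
7 2.09 [ 0.   -2.67  3.75]
8 2.34 [ 0.01 -2.39  4.45]
9 2.59 [ 0.01 -1.95  5.05]
10 2.84 [ 0.01 -1.37  5.53]
11 3.09 [ 0.01 -0.7   5.84]
12 3.34 [0.01 0.04 5.98]
```

```bash
cat >> h.py <<'E'
def tang(c=(.570,.102)):
    s=bot.read_state();R=Ro.from_rotvec(s["tcp_rot"]).as_matrix()
    p=s["tool_pos"]+.161*R[:,2];d=np.array([c[0]-p[0],p[2]-c[1]]);a=np.arctan2(*d)
    F=s["wrist_force"];ft=F@[-np.cos(a),0,-np.sin(a)];fr=F@[-np.sin(a),0,np.cos(a)]
    print("t",round(s["time"],2),"peg",p.round(4),"a",round(a,3),"r",round(np.hypot(*d),4),"Ft(resist)",round(-ft,1),"Fr",round(fr,1),"Fy",round(F[1],1),"w",round(float(s["width"]),3))
def plan(a0,das,c=(.570,.102)):
    R=Rt(np.pi/2,np.deg2rad(15))
    h=lambda a:np.array([-.03*np.sin(a),0,.03*np.cos(a)])
    for d in das: print(round(a0+d,3),(100*R.T@(h(a0+d)-h(a0))).round(2)[1:])
E
python3 -c "
from h import *
tang();plan(.34,[.1,.2,.3,.4])"
```

```text
t 9.28 peg [0.5599 0.1031 0.1307] a 0.338 r 0.0304 Ft(resist) -1.4 Fr 5.2 Fy 1.2 w 0.153
0.44 [-0.3   0.04]
0.54 [-0.59  0.11]
0.64 [-0.87  0.2 ]
0.74 [-1.15  0.33]
```

```bash
python3 -m jog '[[[0.95,0,-0.3,0.04,0,0,0],[0.95,0,-0.59,0.11,0,0,0]]]'; python3 -c "
from h import *
tang()"; python3 -m jog '[[[0.95,0,-0.28,0.09,0,0,0],[0.95,0,-0.56,0.22,0,0,0]]]'; python3 -c "
from h import *
tang()
plan(.74,[.1,.2,.3,.4])"
```

```text
time: 9.52
tool_pos: [0.5155, 0.1032, 0.2856]
tcp_rot: [2.075, 2.076, 0.284]
wrist_force: [7.8, 0.7, 3.2]
width: 0.152
t 9.53 peg [0.5589 0.1031 0.1306] a 0.371 r 0.0307 Ft(resist) 8.4 Fr 0.1 Fy 0.7 w 0.152
time: 9.78
tool_pos: [0.5117, 0.1032, 0.2837]
tcp_rot: [2.073, 2.074, 0.287]
wrist_force: [5.3, -0.2, 12.2]
width: 0.154
t 9.78 peg [0.5555 0.1032 0.1288] a 0.497 r 0.0304 Ft(resist) 10.4 Fr 8.2 Fy -0.2 w 0.154
0.84 [-0.26  0.15]
0.94 [-0.5   0.33]
1.04 [-0.73  0.53]
1.14 [-0.93  0.75]
```

```bash
python3 -m jog '[[[0.95,0,0,0,0,0,0],[0.95,0,0,0,0,0,0]]]'; python3 -c "
from h import *
tang();st()"
```

```text
time: 10.02
tool_pos: [0.5115, 0.1032, 0.2837]
tcp_rot: [2.074, 2.075, 0.286]
wrist_force: [4.0, -0.0, 9.3]
width: 0.155
t 10.03 peg [0.5551 0.1032 0.1287] a 0.508 r 0.0306 Ft(resist) 8.0 Fr 6.2 Fy -0.0 w 0.155
t 10.03 q [ 0.167  0.005  2.148 -0.069  0.719  0.212] tcp [0.5115 0.1032 0.2837] grasp [0.5535 0.1032 0.1345] F [ 4.  -0.   9.3] M [-0.13 -0.96  0.19] w 0.155
toolx [-0.  1. -0.] y [0.963 0.    0.271] z [ 0.271 -0.    -0.963]
```

```bash
python3 -m jog '[[[0.95,0,-0.26,0.15,0,0,0],[0.95,0,-0.5,0.33,0,0,0],[0.95,0,-0.73,0.53,0,0,0],[0.95,0,-0.93,0.75,0,0,0]]]'; python3 -c "
from h import *
tang()
plan(1.14,[.1,.2,.3,.4])"
```

```text
time: 10.52
tool_pos: [0.5058, 0.1039, 0.2781]
tcp_rot: [2.072, 2.072, 0.293]
wrist_force: [-9.8, 1.1, 35.0]
width: 0.15
t 10.53 peg [0.5502 0.1041 0.1233] a 0.747 r 0.0291 Ft(resist) 16.6 Fr 32.3 Fy 1.1 w 0.15
1.24 [-0.18  0.24]
1.34 [-0.33  0.5 ]
1.44 [-0.46  0.77]
1.54 [-0.56  1.05]
```

```bash
python3 - <<'E'
from h import *
im=bot.read_camera("wrist")[:,:,::-1]
cv2.imwrite("pics/w10.png",im)
cv2.imwrite("pics/t10.png",cv2.resize(bot.read_camera("top")[195:285,270:440,::-1],None,fx=4.6,fy=4.6,interpolation=cv2.INTER_CUBIC))
cv2.imwrite("pics/s10.png",cv2.resize(bot.read_camera("side")[170:350,200:330,::-1],None,fx=3.3,fy=3.3,interpolation=cv2.INTER_CUBIC))
E
```

```text
(no output)
```

View pics/w10.png

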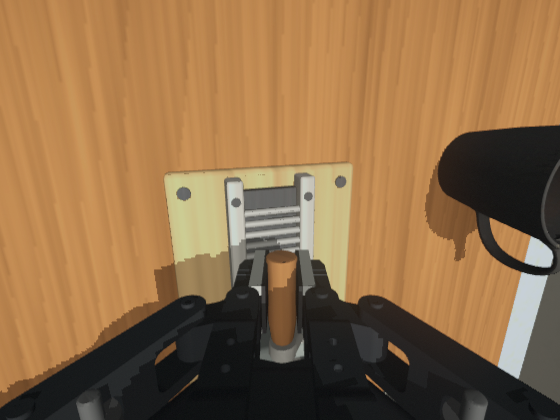

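View pics/t10.png

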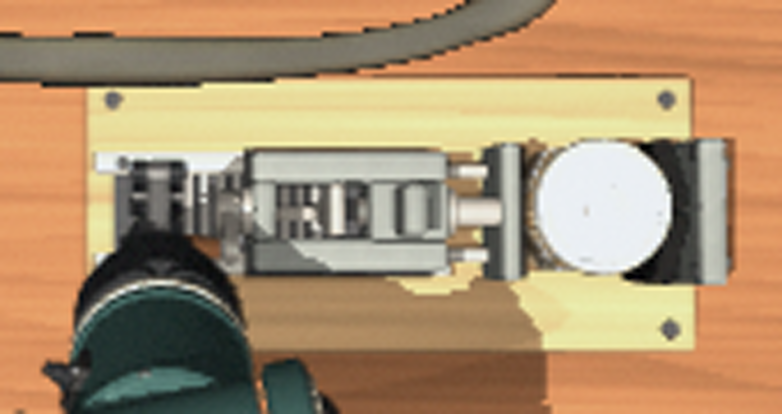

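View pics/s10.png

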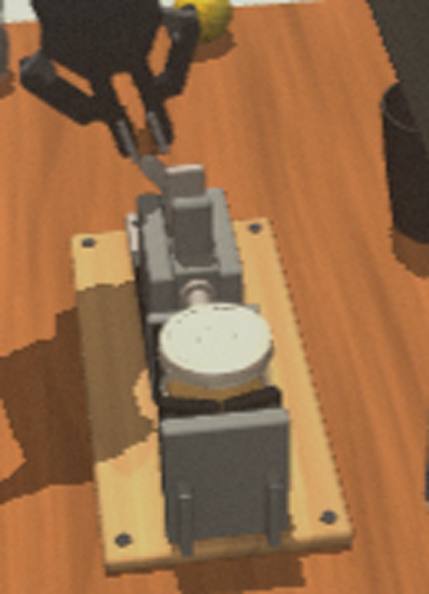

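```bash
python3 -c "
from h import *
tang();st();print(bot.read_state()['joint_torque'].round(2))"
```

```text
t 10.68 peg [0.5497 0.1041 0.123 ] a 0.767 r 0.0292 Ft(resist) 16.8 Fr 27.8 Fy 1.7 w 0.155
t 10.68 q [ 1.700e-01  1.000e-03  2.165e+00 -7.000e-02  7.020e-01  2.170e-01] tcp [0.5055 0.1039 0.2778] grasp [0.5481 0.1041 0.1288] F [-7.2  1.7 31.7] M [ 0.   -0.06  0.16] w 0.155
toolx [0.    1.    0.001] y [ 0.961 -0.     0.275] z [ 0.275  0.001 -0.961]
[ -1.37 -17.09 -20.95  -0.2   -1.1    0.1 ]
```

```bash
python3 - <<'E'
from h import *
import pickle
pickle.dump(bot.camera_model("wrist"),open("w10.pkl","wb"))
a=cv2.imread("pics/w9.png")[235:360,220:345];b=cv2.imread("pics/w10.png")[235:360,220:345]
cv2.imwrite("pics/cmp.png",cv2.resize(np.hstack([a,b]),None,fx=3.1,fy=3.1,interpolation=cv2.INTER_CUBIC))
E
```

```text
(no output)
```

View pics/cmp.png

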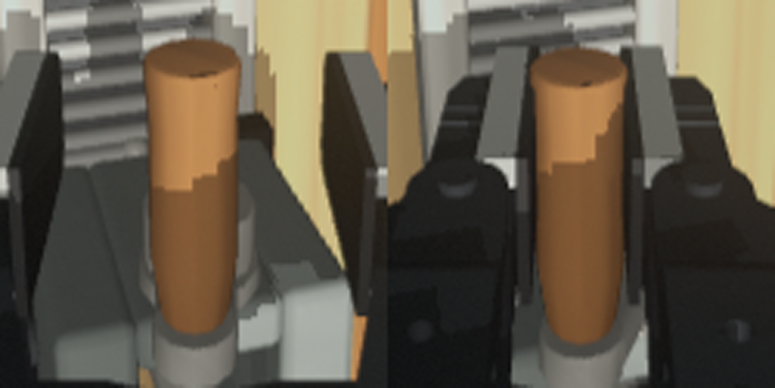

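```bash
python3 -m jog '[[[0.95,0,0.28,-0.2,0,0,0],[0.95,0,0.55,-0.4,0,0,0],[0.95,0,0.55,-0.4,0,0,0]]]'; python3 -c "
from h import *
tang();st()"
```

```text
time: 11.05
tool_pos: [0.5069, 0.1038, 0.279]
tcp_rot: [2.079, 2.077, 0.282]
wrist_force: [-8.1, 2.2, 18.2]
width: 0.155
t 11.05 peg [0.5497 0.1038 0.1237] a 0.751 r 0.0298 Ft(resist) 6.5 Fr 18.8 Fy 2.2 w 0.155
t 11.05 q [ 0.169  0.004  2.158 -0.067  0.715  0.214] tcp [0.5069 0.1038 0.279 ] grasp [0.5481 0.1038 0.1295] F [-8.1  2.2 18.2] M [0.42 0.45 0.13] w 0.155
toolx [0.001 1.    0.001] y [ 0.964 -0.001  0.266] z [ 0.266  0.    -0.964]
```

```bash
python3 -m jog '[[[0.95,0,-0.08,-0.28,0,0,0],[0.95,0,-0.16,-0.56,0,0,0],[0.95,0,-0.16,-0.56,0,0,0]]]'; python3 -c "
from h import *
tang();st()"
```

```text
time: 11.42
tool_pos: [0.5049, 0.1032, 0.2809]
tcp_rot: [2.075, 2.076, 0.284]
wrist_force: [16.8, 1.8, -10.3]
width: 0.156
t 11.43 peg [0.5482 0.1032 0.1258] a 0.741 r 0.0323 Ft(resist) 5.4 Fr -18.9 Fy 1.8 w 0.156
t 11.43 q [ 0.169 -0.003  2.161 -0.069  0.716  0.214] tcp [0.5049 0.1032 0.2809] grasp [0.5466 0.1032 0.1316] F [ 16.8   1.8 -10.3] M [ 0.32 -1.86  0.39] w 0.156
toolx [-0.  1. -0.] y [0.963 0.    0.269] z [ 0.269 -0.    -0.963]
```

```bash
python3 -m jog '[[[0.95,0,0.08,0.28,0,0,0],[0.95,0,0.08,0.28,0,0,0],[0.95,0,0.08,0.28,0,0,0]]]'; python3 -c "
from h import *
tang();st()"
```

```text
time: 11.8
tool_pos: [0.506, 0.1035, 0.28]
tcp_rot: [2.077, 2.077, 0.282]
wrist_force: [4.3, 2.7, 5.7]
width: 0.152
t 11.8 peg [0.549  0.1036 0.1249] a 0.744 r 0.0311 Ft(resist) 7.0 Fr 1.3 Fy 2.7 w 0.152
t 11.8 q [ 1.690e-01  1.000e-03  2.159e+00 -6.800e-02  7.160e-01  2.140e-01] tcp [0.506  0.1035 0.28  ] grasp [0.5474 0.1036 0.1307] F [4.3 2.7 5.7] M [ 0.34 -0.6   0.25] w 0.152
toolx [0. 1. 0.] y [ 0.964 -0.     0.267] z [ 0.267  0.    -0.964]
```

```bash
python3 -c "
from h import *
plan(.74,[.1,.15,.2,.3,.4])"
python3 -m jog '[[[0.95,0,-0.12,0.08,0,0,0],[0.95,0,-0.26,0.15,0,0,0],[0.95,0,-0.26,0.15,0,0,0]]]'; python3 -c "
from h import *
tang()"
```

```text
0.84 [-0.26  0.15]
0.89 [-0.38  0.24]
0.94 [-0.5   0.33]
1.04 [-0.73  0.53]
1.14 [-0.93  0.75]
time: 12.18
tool_pos: [0.5051, 0.1036, 0.2796]
tcp_rot: [2.074, 2.075, 0.287]
wrist_force: [4.7, 0.7, 9.9]
width: 0.153
t 12.18 peg [0.5488 0.1036 0.1246] a 0.752 r 0.031 Ft(resist) 10.2 Fr 4.0 Fy 0.7 w 0.153
```

```bash
python3 -m jog '[[[0.95,0,-0.12,0.09,0,0,0],[0.95,0,-0.24,0.18,0,0,0],[0.95,0,-0.24,0.18,0,0,0]]]'; python3 -c "
from h import *
tang()"
```

```text
time: 12.55
tool_pos: [0.5045, 0.1036, 0.279]
tcp_rot: [2.072, 2.073, 0.292]
wrist_force: [4.3, 1.2, 14.6]
width: 0.153
t 12.55 peg [0.5488 0.1038 0.1242] a 0.762 r 0.0307 Ft(resist) 13.2 Fr 7.6 Fy 1.2 w 0.153
```

```bash
python3 - <<'E'
from h import *
im=cv2.resize(bot.read_camera("top")[195:285,270:440,::-1],None,fx=4.6,fy=4.6,interpolation=cv2.INTER_CUBIC)
cv2.imwrite("pics/t11.png",im)
I={k:cv2.cvtColor(cv2.imread(f"pics/{k}.png"),cv2.COLOR_BGR2GRAY).astype(np.float32) for k in("topz","t5","t8","t10","t11")}
def prof(g,y0,y1,x0,x1,lab):
    p=g[y0:y1,x0:x1].mean(0);d=np.abs(np.diff(p));i=np.argsort(d)[-1];return lab,round(x0+i+.5,1)
for k in("topz","t5","t8","t10","t11"):
    g=I[k]
    # lid left edge by threshold crossing at rows 185-225, right edge
    row=g[190:220].mean(0);th=170
    on=np.where(row[500:700]>th)[0]+500
    def cross(i):return i-1+(th-row[i-1])/(row[i]-row[i-1])
    l,r=on[0],on[-1]
    print(k,"lid",round(cross(l),1),round(r+(row[r]-th)/(row[r]-row[r+1]),1),end=" ")
    jr=g[150:165].mean(0); x0=430 if k=="topz" else 480
    # jaw: light grey -> dark rubber
    print(np.round(jr[x0-10:x0+50:4]))
E
st=1
```

```text
topz lid 522.6 656.7 [207. 201. 180.  89.  51. 117. 147. 137. 140. 139. 136. 142. 181. 225.
 219.]
t5 lid 526.2 656.7 [ 66.  64.  71. 127. 197. 207. 192. 162.  68.  62. 116. 127.  89.  76.
  92.]
t8 lid 502.0 669.7 [145. 163. 113.  60.  66.  68.  72. 100. 170. 203. 202. 153.  74.  65.
 113.]
t10 lid 504.7 670.1 [147. 180. 170. 105.  58.  67.  69.  86. 150. 200. 207. 190. 136.  39.
  75.]
t11 lid 504.6 670.1 [146. 180. 170. 106.  59.  67.  69.  87. 151. 200. 207. 190. 135.  38.
  75.]
```

View pics/t11.png

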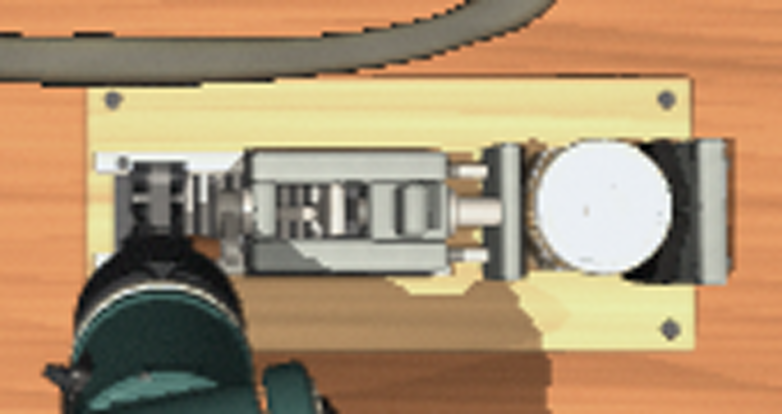

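```bash
python3 -m jog '[[[0.95,0,-0.1,0.07,0,0,0],[0.95,0,-0.1,0.07,0,0,0],[0.95,0,-0.1,0.07,0,0,0]]]'; python3 -c "
from h import *
tang()"; python3 -m jog '[[[0.95,0,-0.1,0.05,0,0,0],[0.95,0,-0.1,0.05,0,0,0],[0.95,0,-0.1,0.05,0,0,0]]]'; python3 -c "
from h import *
tang()"
```

```text
time: 12.98
tool_pos: [0.504, 0.1036, 0.2785]
tcp_rot: [2.072, 2.072, 0.293]
wrist_force: [4.6, 1.6, 18.1]
width: 0.154
t 12.97 peg [0.5484 0.1038 0.1238] a 0.781 r 0.0307 Ft(resist) 16.0 Fr 9.6 Fy 1.6 w 0.154
time: 13.35
tool_pos: [0.5033, 0.1037, 0.278]
tcp_rot: [2.071, 2.072, 0.293]
wrist_force: [4.1, 0.7, 16.8]
width: 0.153
t 13.35 peg [0.5479 0.1039 0.1233] a 0.803 r 0.0307 Ft(resist) 14.9 Fr 8.8 Fy 0.7 w 0.153
```

```bash
python3 -m jog '[[[0.95,0,0.3,-0.18,0,0,0],[0.95,0,0.6,-0.36,0,0,0],[0.95,0,0.6,-0.36,0,0,0]]]'; python3 -c "
from h import *
tang()"; python3 -m jog '[[[0.95,0,0.3,-0.18,0,0,0],[0.95,0,0.5,-0.3,0,0,0],[0.95,0,0.5,-0.3,0,0,0]]]'; python3 -c "
from h import *
tang()"
```

```text
time: 13.72
tool_pos: [0.5051, 0.1036, 0.279]
tcp_rot: [2.078, 2.077, 0.282]
wrist_force: [1.0, 3.7, 8.4]
width: 0.153
t 13.72 peg [0.5479 0.1037 0.1238] a 0.792 r 0.031 Ft(resist) 6.7 Fr 5.2 Fy 3.7 w 0.153
time: 14.1
tool_pos: [0.5066, 0.1035, 0.2798]
tcp_rot: [2.083, 2.082, 0.273]
wrist_force: [-0.2, 6.3, 1.9]
width: 0.151
t 14.1 peg [0.548  0.1035 0.1243] a 0.779 r 0.0313 Ft(resist) 1.2 Fr 1.5 Fy 6.3 w 0.151
```

```bash
python3 -m jog '[[[0.95,0,0.2,-0.12,0,0,0],[0.95,0,0.3,-0.2,0,0,0],[0.95,0,0.3,-0.2,0,0,0]]]'; python3 -c "
from h import *
tang()"; python3 -m jog '[[[0.95,0,0.2,-0.12,0,0,0],[0.95,0,0.2,-0.12,0,0,0],[0.95,0,0.2,-0.12,0,0,0]]]'; python3 -c "
from h import *
tang()"
```

```text
time: 14.48
tool_pos: [0.5079, 0.1034, 0.2809]
tcp_rot: [2.085, 2.083, 0.269]
wrist_force: [0.0, 6.3, -3.7]
width: 0.15
t 14.47 peg [0.5488 0.1033 0.1252] a 0.739 r 0.0314 Ft(resist) -2.5 Fr -2.8 Fy 6.3 w 0.15
time: 14.85
tool_pos: [0.5091, 0.1033, 0.2819]
tcp_rot: [2.086, 2.084, 0.267]
wrist_force: [-0.0, 5.6, -6.0]
width: 0.149
t 14.85 peg [0.5498 0.1032 0.1262] a 0.696 r 0.0315 Ft(resist) -3.9 Fr -4.6 Fy 5.6 w 0.149
```

```bash
python3 -m jog '[[[0.95,0,-0.35,0.2,0,0,0],[0.95,0,-0.7,0.4,0,0,0],[0.95,0,-1.0,0.6,0,0,0],[0.95,0,-1.2,0.73,0,0,0],[0.95,0,-1.2,0.73,0,0,0]]]'; python3 -c "
from h import *
tang()"; python3 -m jog '[[[0.95,0,-0.1,0.06,0,0,0],[0.95,0,-0.2,0.12,0,0,0],[0.95,0,-0.2,0.12,0,0,0]]]'; python3 -c "
from h import *
tang()"
```

```text
time: 15.48
tool_pos: [0.5053, 0.1035, 0.2797]
tcp_rot: [2.073, 2.074, 0.288]
wrist_force: [4.5, 2.3, 13.5]
width: 0.159
t 15.47 peg [0.5492 0.1036 0.1248] a 0.74 r 0.0308 Ft(resist) 12.4 Fr 6.9 Fy 2.3 w 0.159
time: 15.85
tool_pos: [0.5043, 0.1036, 0.2788]
tcp_rot: [2.072, 2.073, 0.291]
wrist_force: [4.4, 2.6, 15.1]
width: 0.154
t 15.85 peg [0.5485 0.1037 0.124 ] a 0.776 r 0.0308 Ft(resist) 13.7 Fr 7.7 Fy 2.6 w 0.154
```

```bash
python3 -m jog '[[[0.95,0,0.3,-0.18,0,0,0],[0.95,0,0.6,-0.36,0,0,0],[0.95,0,0.8,-0.48,0,0,0],[0.95,0,0.8,-0.48,0,0,0]]]'; python3 -c "
from h import *
tang()"
```

```text
time: 16.35
tool_pos: [0.5066, 0.1035, 0.2801]
tcp_rot: [2.081, 2.08, 0.275]
wrist_force: [2.2, 4.8, 3.2]
width: 0.149
t 16.35 peg [0.5486 0.1035 0.1247] a 0.758 r 0.0312 Ft(resist) 3.8 Fr 0.8 Fy 4.8 w 0.149
```

```bash
python3 -m jog '[[[0.8,0,0,0,0,0,0],[0.6,0,0,0,0,0,0],[0.5,0,0,0,0,0,0],[0.5,0,0,-1,0,0,0],[0.5,0,0,-3,0,0,0],[0.5,0,0,-6,0,0,0],[0.5,2,0,-9,0,0,0],[0.5,4,0,-9.5,0,0,0],[0.5,5,0,-9.5,0,0,0],[0.5,5,0,-9.5,0,0,0]]]'; python3 - <<'E'
from h import *
st()
cv2.imwrite("pics/w12.png",bot.read_camera("wrist")[:,:,::-1])
cv2.imwrite("pics/t12.png",cv2.resize(bot.read_camera("top")[195:285,270:440,::-1],None,fx=4.6,fy=4.6,interpolation=cv2.INTER_CUBIC))
cv2.imwrite("pics/s12.png",cv2.resize(bot.read_camera("side")[140:350,180:370,::-1],None,fx=2.8,fy=2.8,interpolation=cv2.INTER_CUBIC))
E
```

```text
time: 17.6
tool_pos: [0.4813, 0.1535, 0.3713]
tcp_rot: [2.08, 2.082, 0.272]
wrist_force: [-0.1, -0.3, -0.5]
width: 0.498
t 17.6 q [ 0.285 -0.117  2.085 -0.093  0.924  0.331] tcp [0.4813 0.1535 0.3713] grasp [0.5214 0.1532 0.2216] F [-0.1 -0.3 -0.5] M [ 0.    0.11 -0.05] w 0.498
toolx [-0.001  1.    -0.002] y [0.966 0.001 0.259] z [ 0.259 -0.002 -0.966]
```

View pics/w12.png

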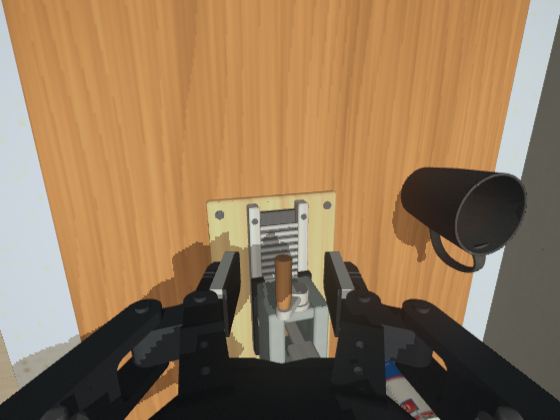

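View pics/t12.png

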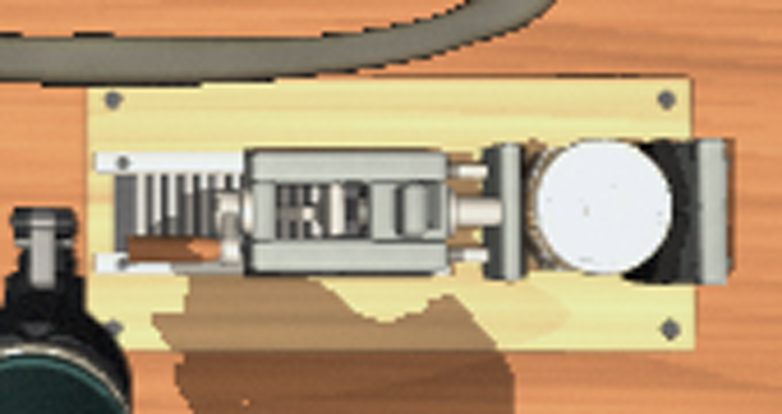

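View pics/s12.png

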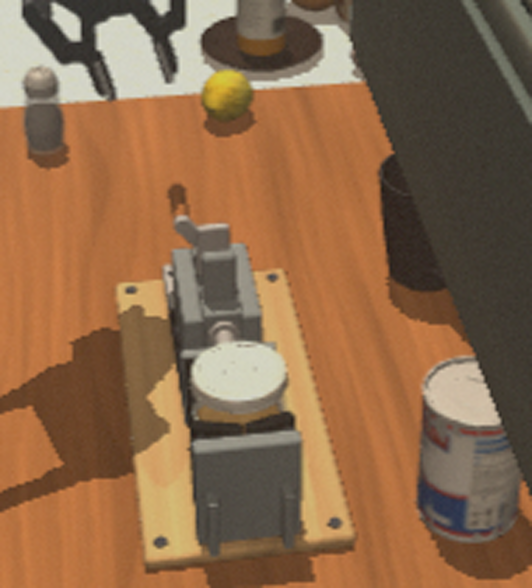

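```bash
python3 -m jog '[[[0.5,-5,0,-2,0,0,0],[0.5,-11,0,-3,0,0,0],[0.5,-17,0,-3,0,0,0],[0.5,-23,0,-3,0,0,0],[0.5,-28,0,-3,0,0,0],[0.5,-28,0,-3,0,0,0],[0.5,-28,0,-3,0,0,0]]]'; python3 - <<'E'
from h import *
st()
import pickle;pickle.dump(bot.camera_model("wrist"),open("w13.pkl","wb"))
cv2.imwrite("pics/w13.png",bot.read_camera("wrist")[:,:,::-1])
E
```

```text
time: 18.62
tool_pos: [0.4734, -0.1271, 0.4004]
tcp_rot: [2.084, 2.08, 0.273]
wrist_force: [0.2, -0.1, -0.6]
width: 0.502
t 18.62 q [-0.344 -0.173  2.079  0.103  0.992 -0.388] tcp [ 0.4734 -0.1271  0.4004] grasp [ 0.5134 -0.1273  0.2507] F [ 0.2 -0.1 -0.6] M [-0.04  0.06 -0.01] w 0.502
toolx [ 0.002  1.    -0.001] y [ 0.966 -0.002  0.258] z [ 0.258 -0.001 -0.966]
```

View pics/w13.png

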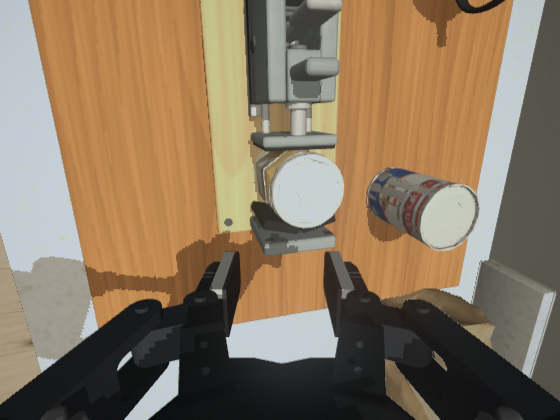

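```bash
python3 - <<'E'
from h import *
import pickle;m=pickle.load(open("w13.pkl","rb"))
np.set_printoptions(precision=4,suppress=True)
im=cv2.imread("pics/w13.png")[0:260,230:360];cv2.imwrite("pics/w13z.png",cv2.resize(im[:130],None,fx=4.5,fy=4.5,interpolation=cv2.INTER_CUBIC))
cv2.imwrite("pics/w13y.png",cv2.resize(im[125:],None,fx=4.4,fy=4.4,interpolation=cv2.INTER_CUBIC))
E
```

```text
(no output)
```

View pics/w13z.png

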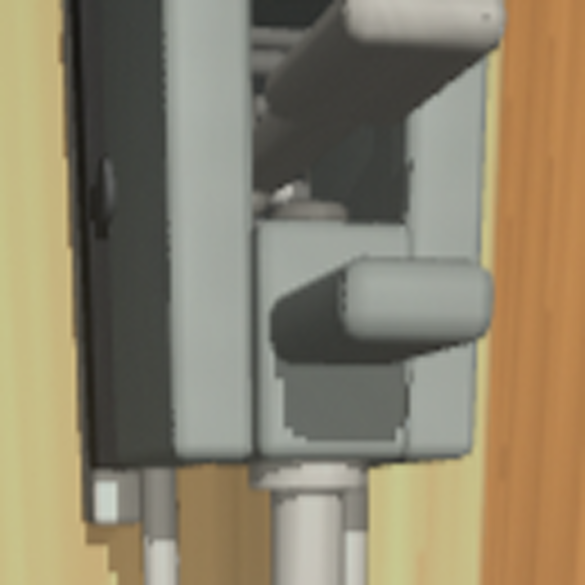

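View pics/w13y.png

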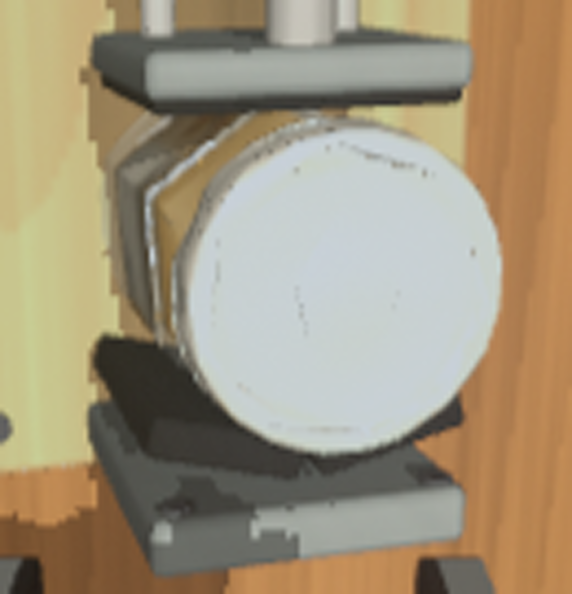

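```bash
python3 - <<'E'
from h import *
import pickle;m=pickle.load(open("w13.pkl","rb"))
np.set_printoptions(precision=4,suppress=True)
w=lambda x,y:((x+.5)/4.4+230-.5,(y+.5)/4.4+125-.5)
for n,p,z in[("jaw face",(300,104),.109),("groove back",(312,466),.107),("lid t",(335,125),.124),("lid b",(340,455),.124),("lid l",(186,290),.124),("lid r",(502,290),.124)]:print(n,atz("wrist",*w(*p),z,m))
v=lambda x,y:((x+.5)/4.5+230-.5,(y+.5)/4.5-.5)
for n,p in[("post far",(420,258)),("post outer",(420,335)),("paddle inner",(430,40))]:print(n,atz("wrist",*v(*p),.156,m))
# side-view lever (s12) and initial for comparison
m2=pickle.load(open("w1.pkl","rb"))
s=lambda x,y:((x+.5)/2.8+180-.5,(y+.5)/2.8+140-.5)
for p in[(198,256),(235,254),(197,226),(228,225)]:print(atz("side",*s(*p),.156))
E
```

```text
jaw face [ 0.5674 -0.0819  0.109 ]
groove back [ 0.5718 -0.161   0.107 ]
lid t [ 0.5696 -0.0843  0.124 ]
lid b [ 0.5722 -0.1522  0.124 ]
lid l [ 0.5399 -0.1149  0.124 ]
lid r [ 0.6067 -0.1194  0.124 ]
post far [ 0.5693 -0.0156  0.156 ]
post outer [ 0.5698 -0.0264  0.156 ]
paddle inner [0.5698 0.0131 0.156 ]
[ 0.5549 -0.0246  0.156 ]
[ 0.5823 -0.026   0.156 ]
[0.558 0.015 0.156]
[0.5815 0.0129 0.156 ]
```

```bash
python3 -c "
from h import *
st();print(bot.finish_job())"
```

```text
t 18.68 q [-0.342 -0.173  2.079  0.103  0.992 -0.388] tcp [ 0.4735 -0.1263  0.4005] grasp [ 0.5136 -0.1265  0.2508] F [ 0.7 -0.1 -1.3] M [0.01 0.09 0.03] w 0.499
toolx [ 0.     1.    -0.001] y [ 0.966 -0.     0.258] z [ 0.258 -0.001 -0.966]
the job is handed in; nothing more can be done
None
```

The jar is clamped between the flat jaw and the V jaw, and I handed the job in at 18.7 s with the gripper well clear of everything.

**What I did:**
- I squeezed the lever (opening about 34 mm) and slid the carriage about 41 mm until the jaw gently touched the jar.
- I released the lever. The pawl's shift then pushed the jar about 6 mm towards the V groove.
- I wound the crank about 0.4 rad clockwise. I first overshot slightly, to about 15 N at the handle. I backed off about 0.1 rad, rewound to about 13.7 N, took the load off the handle and let go.

**Last checks:**
- **Clamping force:** I estimate 30–36 N. This is inferred, not measured directly: it took about 14 N to wind the crank and only about 2–4 N to unwind it. Early in the winding, while the gripper was off its circle, the sideways load on the handle reached about 32 N.
- **Jar:** the lid did not move during winding. The jar stands level, with its lid between the jaws and its side close to the V. The opening is about 73 mm.
- **Lever:** the paddle is back at its rest spacing, so I take the pawl to be in the rack.
- **Bystanders:** I saw no change in the mug, tin, lemon or shaker.

**Checks that disagreed:** position readings from different cameras differed by 2–4 mm, and the groove's exact position was partly hidden under the lid. The 73 mm opening is therefore only good to a few millimetres.

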